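Load a battery pack into a sprung charging cradle

ROBOT

A 7-joint arm with a two-finger parallel gripper is mounted at the origin on a cart in front of the work surface, level with it; the furniture and walls round the work are solid. World frame = base frame: x ahead of the robot, y to its left, z up, the work surface at z = 0. Lengths are in m, angles in rad, forces in N, time in s.
With the tool pointing down it reaches from about 0.4 to 0.925 m from the base axis. Payload 5.6 kg.
Tool frame: the origin (TCP) lies on the centre line of the jaws, within the pads' length; the fingertips stand 11 mm ahead of it and the grasp point (between the pads) lies 8 mm behind it; z points along the fingers, y is the direction in which the jaws open and shut (so a half turn about z gives the same grasp; the last joint's range is limited). The gripper opens to 85 mm and grips with 20 to 120 N. Pads are 22 mm wide; open, the fingers measure 114 mm over their backs; the gripper's body (76 mm by 85 mm) begins 54 mm behind the grasp point. The pads swing forward as they close: fully open they stand 13 mm farther back than shut.
Start: joints at [-1.209, 0.468, -0.012, 1.603, 0.006, 1.071, -0.056], TCP at [0.256, 0.597, 0.242] pointing down, gripper open.
Joint ranges: [-2.53, 2.53], [-0.31, 2.02], [-1.57, 1.55], [0.28, 2.44], [-1.29, 4.43], [0.15, 1.84], [-2.92, 2.92]. Speed limits (rad/s): [2.57, 2.57, 3.14, 3.14, 3.14, 3.14, 3.14].

INTERFACE

Orientations are given as a 3x3 rotation matrix whose columns are the frame's x, y, z axes.
In Python, from bench import bot gives the robot as it stands. The module is installed in compiled form; this text tells all that it offers.
- The arm moves only by the shell command python3 -m crank 'ROWS' [OPENING] [FORCE]. ROWS is JSON, a list of rows, each an object with "translation": the shift along the world's x, y, z in mm, a list of three; "yaw": the turn about the world's z in degrees. A call has 1 to 5 rows; each row shifts and turns the pose as measured when the row begins; what a row does not reach is not made up. A row lasts 1/12 s, in which the tool goes at most 41.7 mm and 7.16 degrees, less where a joint would pass 70% of its speed; a pose out of reach is approached as far as the arm can. A call with a gripper value outside its range is refused whole. OPENING is the gripper's target within -1 to 1 (fully open at 1, half-way at 0, shut at -1), set as the call begins (- or left out, the last holds). The fingers move at their own pace and stop on an object; FORCE is the grip in N (left out, the last holds). Time passes only in rows, so rows that do not move let the fingers close. It gives the time, the measured TCP pose, the force and the opening at its end, in the units of the state.
- bot.get_obs(): the state, without advancing time (a new reading comes with each control period).
- bot.read_camera(name): name is "side" or "top"; returns the picture (384x512x3 uint8, red, green, blue); there is no depth.
- bot.camera_model(name): a dict with "camera_matrix" (3x3 intrinsics, pixels), "R" (3x3) and "t" (3): a world point X has camera coordinates R X + t. Camera axes: x right, y down, z forward; pixel columns grow to the right and rows downward; lengths in m; the calibration is good to about 2 mm. A picture is of the moment at which its call begins. camera_model takes no time and is no camera call.
- bot.job_done(): hands the job in, once; it reports no verdict.
Trained networks look in the newest picture that a camera, given by its name, has taken for a name from the list of things; names that differ only in an ending like _2 or _b are one class to them, and where a whole thing is asked for, a point or a joint stands for the part that bears it (a point fixed in the world has none). Each returns a list of dicts, best first, with "confidence" (0 to 1); they miss things now and then, are a little off and sometimes report something else, mostly with a low value. They report only what shows in the picture. A call takes as long as a camera call. They do not tell look-alikes from the thing itself.
- bot.trace(camera, thing): "mask" (384x512 bool, what is visible of it) and "at" ([row, column] in pixels, amid what is visible of it).
- bot.spot_point(camera, thing): "at" ([row, column] in pixels: a listed point, or the origin of a listed thing).
The state is a dict: "time": time; "joints": joint angles; "dq": joint speeds; "tau": joint torques, N m; "ee_pos": TCP position; "tcp_rot": TCP orientation; "contact_force": force on the tool from outside, world axes, zero at the start; "ft_torque": the same for the moment, N m; "grip_width": opening from 0.0 (shut) to 1.0 (fully open).
Only numpy, scipy, OpenCV 4.12 (cv2) and the standard library are available. Lean on these libraries where they do the work, as an engineer would, in place of code of your own. Each camera call takes 0.05 s, during which the arm holds its last target.

TASK

Put the wider of the two battery packs from the storage tray on charge: take it out of its pocket and load it into the charging cradle label side up with its brass contacts towards the sprung contact block. Use the pack to press the block back until the tail clears the lip of the fixed end, then let the spring carry it home so that it lies flat on the deck, tail fully against the fixed end under the lip and contacts under the block's hood. Leave the narrower pack in its pocket and the things standing about where they are.

Things in the scene. Friction and masses are not known exactly. Their poses are not given: they have to be found in the camera images.
- tray: Black storage tray, fixed to the desk, 146 (its x) x 142 (its y) x 28 mm high; origin under its centre on the desk, z up. Two equal pockets side by side, each 69 mm along x by 49 mm along y; a pack's top is flush with the tray's top, with 1.5 mm free at each side of the wide pack.
- pocket_left (a point): Centre of one pocket's floor, at the tray's y = +33 mm, 4 mm above the desk.
- pocket_right (a point): The other pocket, centre at the tray's y = -33 mm, floor 4 mm above the desk. At both ends of each pocket a finger notch, 40 mm wide and as deep as the pocket, reaches out to 65 mm from the pocket's centre: in here a pack can be gripped only by its two ends (66 mm apart).
- wide_pack: The pack to charge: grey battery pack 66 (its x) x 46 (its y) x 24 mm, about 0.19 kg, loose. Origin at the centre of its underside, z up through the white-labelled side, +x towards the contact end (four brass contacts wrap over that end's top edge); black thumb ribs near the tail (-x). At the start it lies label up in either pocket, its x along the tray's x.
- wide_pack_contacts (a point): Centre of the wide pack's contact end face: 33 mm along its +x, 12 mm above its underside.
- narrow_pack: The other pack, to be left: same look and length, but only 30 mm wide: 66 x 30 x 24 mm with two brass contacts, in the other pocket. Same origin and axes.
- cradle: Charging cradle, fixed to the desk, grey, 194 (its x) x 94 x 57 mm; origin under its centre on the desk, z up, +x from the fixed end to the sprung contact block. Base top 12 mm above the desk. The fixed end's face stands at x = -33 mm. A small black box (x -89 to -59 mm, 36 mm high) stands behind it, the spring housing (x 73 to 91 mm, 44 mm high) behind the block.
- cradle_seat (a point): Top of the deck, 22 mm above the desk, at the cradle's x = y = 0: the loaded pack's origin belongs here, its axes as the cradle's. The deck is 40 mm wide, so the pack overhangs it by 3 mm each side, and the base beside it is 10 mm lower: room for fingertips at the pack's sides from x = -24 mm to the block's cheeks.
- lip_edge (a point): Middle of the lower edge of the fixed end's lip, which overhangs the pack's tail by 4 mm: at the cradle's x = -29 mm, 48 mm above the desk; the lip is 4 mm thick (top at 52 mm, as the whole fixed end) and 48 mm wide. Cheeks flared at the top, 24.5 mm either side of the axis, run from the fixed face to x = -25 mm, up to 41 mm above the desk.
- carriage (a joint): Travel of the black sprung contact block along the cradle's +x, m: 0 at rest (foremost), 0.004 with the pack loaded, 0.016 hard stop. Its spring pushes towards the fixed end with 6 N at 0, rising 0.4 N per mm to 12.4 N at the stop. It must be pressed back to 0.013 or more for a pack, contact end down, to swing its tail down past the lip; once level and let go, the spring slides the pack under the lip.
- contact_face (a point): On the sprung block's contact face, on the axis, 34 mm above the desk, at the cradle's x = 29 mm + travel. The block is 20 mm thick behind this face, 62 mm wide up to 34 mm above the desk and 42 mm wide (narrower than the pack, as is its hood) above that; cheeks 24.5 mm either side of the axis, up to 41 mm above the desk, reach 10 mm out from it and flare at the mouth.
- hood_edge (a point): Middle of the lower edge of the block's hood, which overhangs the pack's contact end by 10 mm, 52 mm above the desk, 5 mm thick; moves with the block. Even at the stop the gap from here to the lip is 2 mm shorter than the pack, so a level pack cannot be lowered in; tilted 35 to 40 degrees, contact end down, it slides along its own length over the lip and under the hood to the contact face.
- marker: Bystander: a marker pen, 12 x 111 mm, lying loose on the desk.
- flux_jar: Bystander: a low white flux jar, 47 mm across, 18 mm high, standing loose behind the tray.
- solder_reel: Bystander: a solder reel, 58 mm across, 36 mm high, standing loose behind the tray.
- brush_esd: Bystander: a black brush, 24 x 105 x 9 mm, lying loose right of the tray.
- open_spot (a point): A point on the desk's clear front strip, always here: nothing stands within 40 mm of it, and there is room for an open gripper along and across. Farther from the robot stand, to the left, a white sliding board clamp (about 46 mm high) and, to the right, a clear low case; pass above them. Suits laying the pack down to take it another way.
Not all that is in view belongs to the job. What is shaped like the wide_pack but orange is not meant.

How it is judged:
By the outcome, as a careful person would: the job done as asked, in the order asked, and still so for the second after the job is handed in, with the robot touching nothing.
It also fails if it takes over 61 s, if anything falls off the work surface, if the arm or the gripper's body presses on something with over 40 N, if the wrist force passes 120 N, or if a joint passes its speed limit or range.

## Working session

There is one attempt and no reset: what is moved stays moved. The work goes in short steps, Python scripts to look and compute and a shell command to move; the robot and the scene stay as the last step left them, time stands still between calls to the robot, and variables do not carry over. Pictures are saved under pics/ and viewed, and the job is handed in when it is done.

```bash
mkdir -p pics; ls
cat > h.py <<'E'
import numpy as np, cv2
from bench import bot
def save(name,img,box=None,s=1):
    if box: r0,r1,c0,c1=box; img=img[r0:r1,c0:c1]
    img=cv2.resize(np.ascontiguousarray(img),None,fx=s,fy=s,interpolation=cv2.INTER_CUBIC)
    cv2.imwrite('pics/'+name+'.png',img[:,:,::-1])
def proj(cam,X):
    m=bot.camera_model(cam);p=np.array(m['R'])@np.array(X,float)+np.array(m['t']);q=np.array(m['camera_matrix'])@p
    return q[1]/q[2],q[0]/q[2]
def back(cam,at,z):
    m=bot.camera_model(cam);R=np.array(m['R']);t=np.array(m['t'])
    d=R.T@np.linalg.inv(np.array(m['camera_matrix']))@np.array([at[1],at[0],1.]);o=-R.T@t
    return o+d*(z-o[2])/d[2]
E
python3 - <<'E'
from h import *
np.set_printoptions(precision=4,suppress=True)
for c in('top','side'):
    m=bot.camera_model(c);print(c,-np.array(m['R']).T@m['t'],np.array(m['R'])[2],m['camera_matrix'][0])
    im=bot.read_camera(c);save(c+'0',im,s=1.5)
o=bot.get_obs()
for k in o:print(k,o[k])
E
```

```text
pics
top [0.4403 0.0809 1.1869] [ 0.1332  0.0033 -0.9911] [362.0176   0.     253.3325]
side [ 0.1217 -0.6232  0.626 ] [ 0.4703  0.6922 -0.5475] [397.2549   0.     257.9416]
time 0.1
joints [-1.209   0.4683 -0.0116  1.6035  0.006   1.0714 -0.0563]
dq [-0.0012 -0.0041 -0.0004 -0.0023 -0.0006 -0.0021  0.0009]
tau [  0.0019 -53.352    0.0221 -25.1968   0.0115   0.0044   0.    ]
ee_pos [0.2559 0.597  0.2414]
tcp_rot [[-0.9192  0.3939 -0.0005]
 [ 0.3939  0.9192 -0.0015]
 [-0.0001 -0.0016 -1.    ]]
contact_force [ 0.6675  0.8667 -0.6265]
ft_torque [-0.0343  0.0438 -0.0492]
grip_width 1.0002285430493576
```

View pics/top0.png

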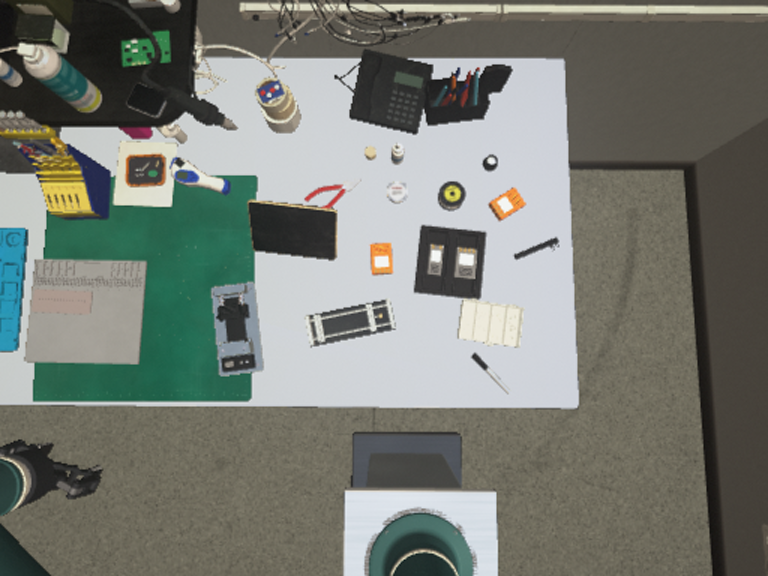

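View pics/side0.png

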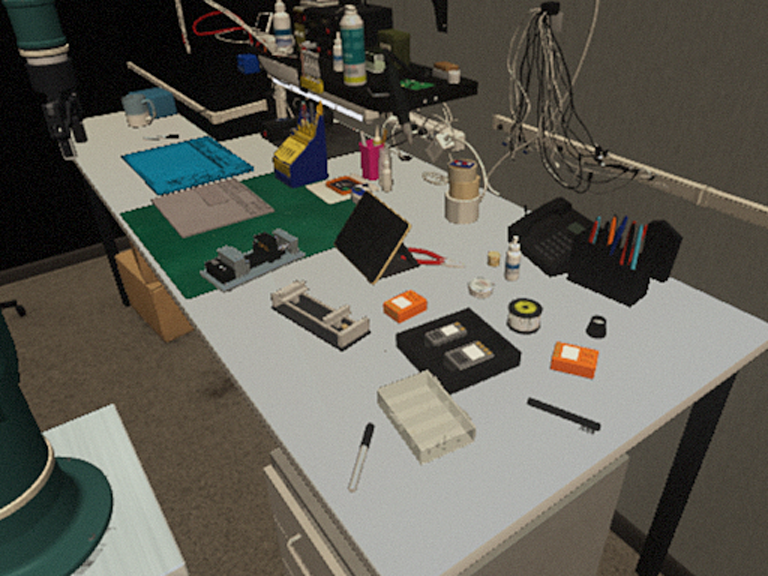

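Run:
```python
from h import *
np.set_printoptions(precision=4,suppress=True)
for c in('top','side'):
    im=bot.read_camera(c)
    for t in ('tray','pocket_left','pocket_right','wide_pack','wide_pack_contacts','narrow_pack','cradle','cradle_seat','lip_edge','contact_face','hood_edge','open_spot'):
        r=bot.spot_point(c,t)
        z=dict(pocket_left=.004,pocket_right=.004,wide_pack=.004,wide_pack_contacts=.016,narrow_pack=.004,cradle_seat=.022,lip_edge=.048,contact_face=.034,hood_edge=.052).get(t,0)
        print(c,t,[(np.round(q['at'],1),round(q['confidence'],2),back(c,q['at'],z)[:2]) for q in r[:3]])
    if c=='top':
        save('tray1',im,(140,205,265,335),8); save('cradle1',im,(180,260,130,185),8)
        a=im[180:260,130:185];
    else:
        save('tray2',im,(195,265,260,355),8); save('cradle2',im,(145,200,125,210),8)
```

```text
top tray [(array([175.9, 301.7]), 0.81, array([ 0.6289, -0.0754]))]
top pocket_left [(array([174.1, 288.3]), 0.89, array([ 0.634 , -0.0306])), (array([129.4, 266.4]), 0.23, array([0.786 , 0.0419]))]
top pocket_right [(array([176.5, 310.4]), 0.78, array([ 0.6264, -0.1036]))]
top wide_pack [(array([175.9, 311.2]), 0.85, array([ 0.6284, -0.1063])), (array([136.2, 336.4]), 0.66, array([ 0.7636, -0.1929])), (array([172.3, 254.5]), 0.5, array([0.6395, 0.0812]))]
top wide_pack_contacts [(array([182.4, 251.5]), 0.83, array([0.604 , 0.0909])), (array([165.3, 312.1]), 0.7, array([ 0.6617, -0.1079])), (array([142.3, 329.9]), 0.69, array([ 0.7395, -0.1681]))]
top narrow_pack [(array([174.5, 291.7]), 0.64, array([ 0.6327, -0.0419]))]
top cradle [(array([218.7, 158.8]), 0.65, array([0.4849, 0.3933])), (array([210.5, 155.6]), 0.28, array([0.5116, 0.4048]))]
top cradle_seat [(array([215.6, 156. ]), 0.98, array([0.4939, 0.3969]))]
top lip_edge [(array([230.6, 151.1]), 0.79, array([0.4459, 0.4032])), (array([216.9, 155.2]), 0.18, array([0.4887, 0.3922]))]
top contact_face [(array([210.1, 154.1]), 0.6,
[... 694 characters left out ...]
0.6635, -0.0963])), (array([208. , 258.9]), 0.83, array([0.6007, 0.0796])), (array([237.7, 367.1]), 0.73, array([ 0.7352, -0.1716]))]
side narrow_pack [(array([227.3, 296.6]), 0.63, array([ 0.6378, -0.0309]))]
side cradle [(array([160.8, 170. ]), 0.64, array([0.5329, 0.4919])), (array([175.6, 170.9]), 0.63, array([0.4948, 0.4021]))]
side cradle_seat [(array([172.6, 170.3]), 0.96, array([0.4878, 0.3835]))]
side lip_edge [(array([163. , 156.1]), 0.74, array([0.4619, 0.4195]))]
side contact_face [(array([162.2, 177.1]), 0.67, array([0.5243, 0.4095]))]
side hood_edge [(array([160.9, 171.1]), 0.83, array([0.5011, 0.3967]))]
side open_spot [(array([256.7, 217.3]), 0.79, array([ 0.4257, -0.0014]))]
```

View pics/tray1.png

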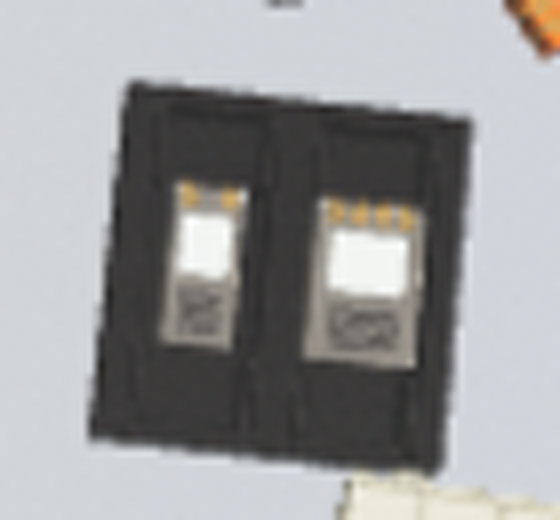

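View pics/cradle1.png

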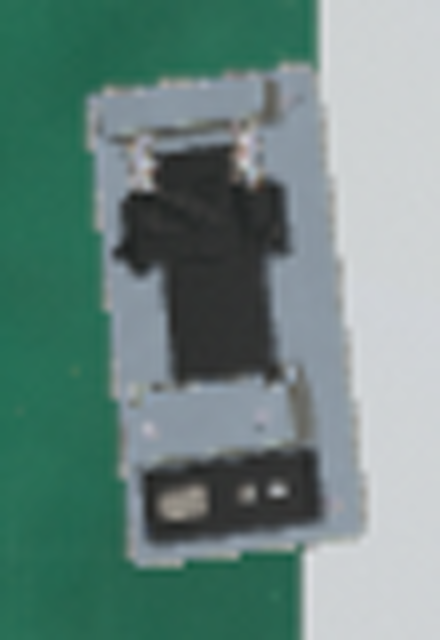

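View pics/tray2.png

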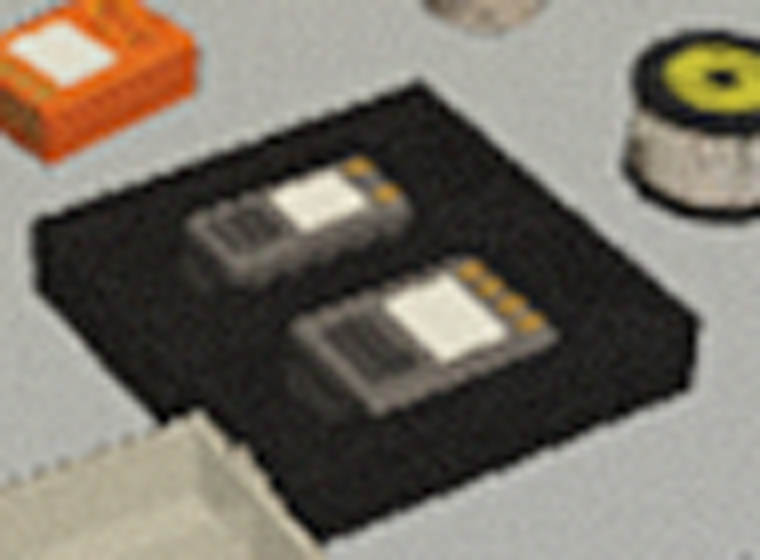

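View pics/cradle2.png

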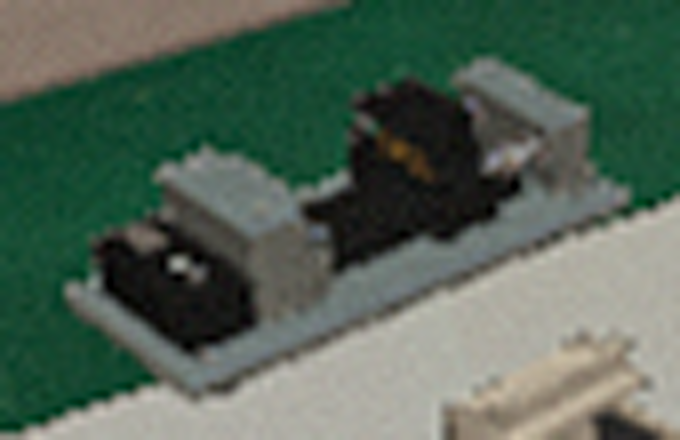

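```bash
cat > fit.py <<'E'
from h import *
from scipy.optimize import least_squares
np.set_printoptions(precision=4,suppress=True)
def px(p,off,s=8): return ((p[1]+.5)/s-.5+off[0],(p[0]+.5)/s-.5+off[1])
def fit(obs,x0):
    def f(v):
        c,s=np.cos(v[2]),np.sin(v[2]);r=[]
        for cam,P,at in obs:
            X=[v[0]+c*P[0]-s*P[1],v[1]+s*P[0]+c*P[1],P[2]]
            q=proj(cam,X);r+=[q[0]-at[0],q[1]-at[1]]
        return r
    s=least_squares(f,x0,loss='soft_l1',f_scale=.5);return s.x,np.array(f(s.x)).reshape(-1,2)
E
python3 - <<'E'
from fit import *
T=(140,265);C=(180,130);T2=(195,260);C2=(145,125)
a,b=.073,.071
tt=[('top',(a,b,.028),px((130,82),T)),('top',(a,-b,.028),px((472,118),T)),('top',(-a,-b,.028),px((440,472),T)),('top',(-a,b,.028),px((92,440),T))]
ts=[('side',(-a,b,.028),px((33,222),T2)),('side',(a,b,.028),px((420,80),T2)),('side',(a,-b,.028),px((700,318),T2))]
for n,o in(('tray top',tt),('side',ts),('both',tt+ts)): print(n,*fit(o,[.63,-.07,-.1]))
a,b=.033,.023
pt=[('top',(a,b,.028),px((318,198),T)),('top',(a,-b,.028),px((425,207),T)),('top',(-a,-b,.028),px((412,368),T)),('top',(-a,b,.028),px((303,358),T))]
ps=[('side',(a,b,.028),px((470,258),T2)),('side',(a,-b,.028),px((556,332),T2)),('side',(-a,b,.028),px((292,325),T2)),('side',(-a,-b,.028),px((380,392),T2))]
for n,o in(('pack top',pt),('side',ps),('both',pt+ps)): print(n,*fit(o,[.63,-.1,-.1]))
a,b=.097,.047
ct=[('top',(a,b,.012),px((90,98),C)),('top',(a,-b,.012),px((314,66),C)),('top',(-a,-b,.012),px((364,540),C)),('top',(-a,b,.012),px((132,562),C))]
cs=[('side',(-a,b,.012),px((68,290),C2)),('side',(-a,-b,.012),px((200,382),C2)),('side',(a,-b,.012),px((630,188),C2))]
for n,o in(('cradle top',ct),('side',cs),('both',ct+cs)): print(n,*fit(o,[.49,.4,.1]))
E
```

```text
tray top [ 0.6303 -0.0663 -0.1013] [[ 0.0986 -0.454 ]
 [ 0.1065  0.0982]
 [ 0.1633  0.4228]
 [-0.5098 -0.0893]]
side [ 0.6307 -0.0674 -0.1043] [[-0.1802 -0.4555]
 [-0.1097 -0.0713]
 [ 0.1525  0.5875]]
both [ 0.6306 -0.0668 -0.1046] [[-0.0443 -0.2124]
 [ 0.1051  0.326 ]
 [ 0.1454  0.5026]
 [-0.6737  0.0053]
 [-0.2846 -0.6514]
 [-0.1948 -0.2651]
 [ 0.0519  0.3464]]
pack top [ 0.6279 -0.099  -0.093 ] [[-0.0972 -0.462 ]
 [ 0.139   0.2738]
 [ 0.0459  0.3717]
 [-0.0879 -0.2186]]
side [ 0.6285 -0.1    -0.0933] [[-1.0863 -0.0742]
 [ 0.1359  1.1801]
 [-0.3333 -0.5358]
 [ 2.4176 -0.0283]]
both [ 0.6283 -0.0996 -0.0936] [[-0.199  -0.2753]
 [ 0.0456  0.4595]
 [-0.0501  0.5462]
 [-0.1924 -0.043 ]
 [-1.1421 -0.2503]
 [ 0.0778  0.9904]
 [-0.3971 -0.7168]
 [ 2.3508 -0.2237]]
cradle top [0.4836 0.3938 0.1374] [[-0.4965 -0.3261]
 [-0.2585  0.2803]
 [ 0.0895  0.1321]
 [ 1.2574 -0.1016]]
side [0.4869 0.3944 0.1632] [[-0.1491 -0.3527]
 [ 0.3131 -0.011 ]
 [-0.3022  0.3957]]
both [0.4855 0.3938 0.1424] [[-0.9816 -0.4532]
 [-0.8833  0.1333]
 [-0.6044  0.2811]
 [ 0.7093  0.0689]
 [-0.2844 -0.7719]
 [ 0.436  -1.0663]
 [ 0.2493  0.2405]]
```

```bash
cat > wire.py <<'E'
from h import *
import sys
def draw(cam,pose,box,s,name,extra=()):
    im=bot.read_camera(cam);r0,r1,c0,c1=box
    g=cv2.resize(np.ascontiguousarray(im[r0:r1,c0:c1]),None,fx=s,fy=s,interpolation=cv2.INTER_CUBIC)
    c,sn=np.cos(pose[2]),np.sin(pose[2])
    for x0,x1,y0,y1,z,col in extra:
        pts=[]
        for X,Y in((x0,y0),(x1,y0),(x1,y1),(x0,y1)):
            q=proj(cam,[pose[0]+c*X-sn*Y,pose[1]+sn*X+c*Y,z]);pts.append([(q[1]-c0+.5)*s-.5,(q[0]-r0+.5)*s-.5])
        cv2.polylines(g,[np.round(pts).astype(int)],True,col,1)
    cv2.imwrite('pics/'+name+'.png',g[:,:,::-1])
CR=[(-.097,.097,-.047,.047,.012,(255,0,0)),(-.059,-.029,-.024,.024,.052,(255,255,0)),(.073,.091,-.037,.037,.044,(255,0,255)),(-.089,-.059,-.03,.03,.036,(0,255,255)),(-.033,.03,-.02,.02,.022,(0,255,0)),(.019,.049,-.021,.021,.057,(255,160,0))]
E
python3 - <<'E'
from wire import *
p=[.4855,.3938,.1424]
draw('top',p,(180,260,130,185),8,'w1',CR);draw('side',p,(145,200,125,210),9,'w2',CR)
E
```

```text
(no output)
```

View pics/w1.png

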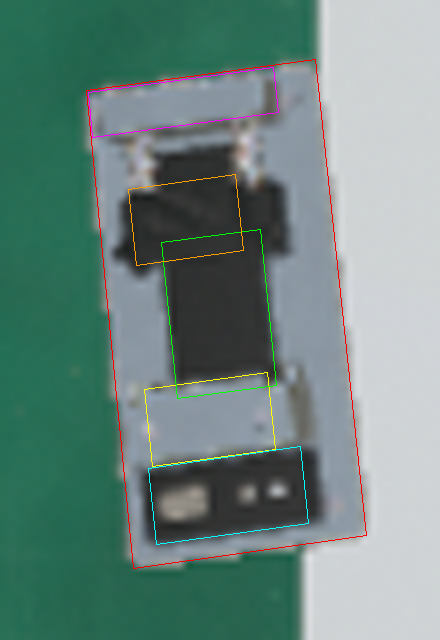

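View pics/w2.png

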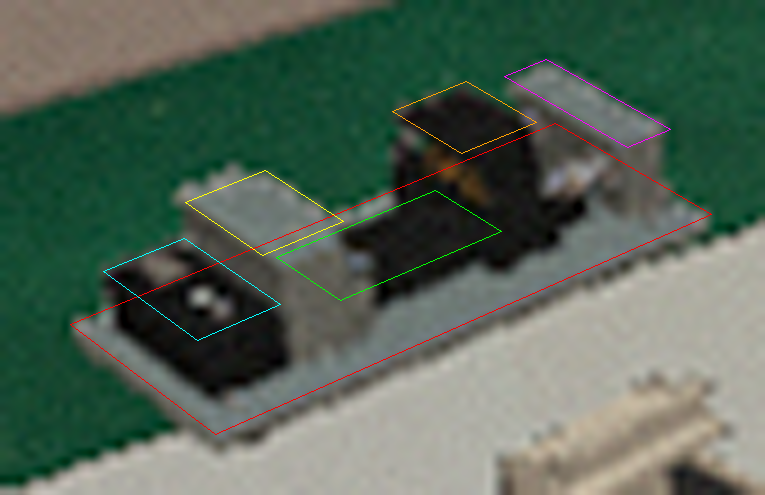

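```bash
cat > edge.py <<'E'
from wire import *
from scipy.optimize import least_squares
from scipy.ndimage import map_coordinates
np.set_printoptions(precision=4,suppress=True)
def W(v,P):
    c,s=np.cos(v[2]),np.sin(v[2]);return [v[0]+c*P[0]-s*P[1],v[1]+s*P[0]+c*P[1],P[2]]
def edgefit(ims,segs,v0,R=2.5,iters=4,verb=True):
    v=np.array(v0,float)
    for it in range(iters):
        obs=[]
        for k,(cam,A,B) in enumerate(segs):
            A=np.array(A);B=np.array(B);im=ims[cam].astype(float)
            for f in np.linspace(.05,.95,25):
                P=A+(B-A)*f
                p=np.array(proj(cam,W(v,P)));d=np.array(proj(cam,W(v,P+(B-A)*.01)))-p;d/=np.linalg.norm(d)
                n=np.array([-d[1],d[0]]);u=np.arange(-R,R+.01,.25)
                q=p[:,None]+n[:,None]*u
                pr=np.stack([map_coordinates(im[:,:,c],q,order=1) for c in range(3)])
                g=np.abs(np.gradient(pr,axis=1)).sum(0);g=np.convolve(g,np.ones(3)/3,'same')
                if g.max()<12: continue
                w=g**3;obs.append((k,cam,P,n,(p+n*(w*u).sum()/w.sum())))
        def f(x): return [n@(np.array(proj(cam,W(x,P)))-q) for k,cam,P,n,q in obs]
        s=least_squares(f,v,loss='soft_l1',f_scale=.3);v=s.x
    r=np.array(f(v));
    if verb:
        for k in range(len(segs)):
            m=[i for i,o in enumerate(obs) if o[0]==k]
            if m: print(segs[k],len(m),'med',np.round(np.median(r[m]),2),'sd',np.round(r[m].std(),2))
    return v
E
python3 - <<'E'
from edge import *
ims={c:bot.read_camera(c).copy() for c in('top','side')}
a,b=.097,.047
segs=[('top',(-a,b,.012),(.05,b,.012)),('top',(-a,-b,0),(a,-b,0)),('top',(-a,-b,.012),(-a,b,.012)),('top',(a,-b,.012),(a,-.02,.012)),
('side',(-a,-b,0),(a,-b,0)),('side',(-a,-b,0),(-a,b,0)),('side',(a,-b,.012),(a,.0,.012))]
print(edgefit(ims,segs[:4],[.4855,.3938,.13]))
print(edgefit(ims,segs[4:],[.4855,.3938,.13]))
print(edgefit(ims,segs,[.4855,.3938,.13]))
a,b=.073,.071
segs=[('top',(-a,b,.028),(a,b,.028)),('top',(-a,-b,.028),(a,-b,.028)),('top',(-a,.02,.028),(-a,b,.028)),('top',(a,-b,.028),(a,b,.028)),
('side',(-a,b,.028),(a,b,.028)),('side',(a,-b,.028),(a,b,.028))]
print('tray',edgefit(ims,segs,[.6306,-.0668,-.1]))
a,b=.033,.023
segs=[('top',(-a,b,.028),(a,b,.028)),('top',(-a,-b,.028),(a,-b,.028)),('top',(-a,-b,.028),(-a,b,.028)),('top',(a,-b,.028),(a,b,.028))]
print('pack',edgefit(ims,segs,[.6280,-.0996,-.1]))
E
```

```text
Traceback (most recent call last):
  File "edge.py", line 23, in edgefit
    s=least_squares(f,v,loss='soft_l1',f_scale=.3);v=s.x
  File "edge.py", line 22, in f
    def f(x): return [n@(np.array(proj(cam,W(x,P)))-q) for k,cam,P,n,q in obs]
                                  ~~~~^^^^^^^^^^^^
  File "h.py", line 8, in proj
    m=bot.camera_model(cam);p=np.array(m['R'])@np.array(X,float)+np.array(m['t']);q=np.array(m['camera_matrix'])@p
ValueError: time passes only in moves, steps and waits
```

```bash
cat >> h.py <<'E'
import json,os
if os.path.exists('cm.json'): CM=json.load(open('cm.json'))
else:
    CM={c:{k:np.array(v).tolist() for k,v in bot.camera_model(c).items()} for c in('top','side')}; json.dump(CM,open('cm.json','w'))
def proj(cam,X):
    m=CM[cam];p=np.array(m['R'])@np.array(X,float)+np.array(m['t']);q=np.array(m['camera_matrix'])@p
    return q[1]/q[2],q[0]/q[2]
def back(cam,at,z):
    m=CM[cam];R=np.array(m['R']);t=np.array(m['t'])
    d=R.T@np.linalg.inv(np.array(m['camera_matrix']))@np.array([at[1],at[0],1.]);o=-R.T@t
    return o+d*(z-o[2])/d[2]
E
python3 - <<'E'
from edge import *
ims={c:bot.read_camera(c).copy() for c in('top','side')}
a,b=.097,.047
segs=[('top',(-a,b,.012),(.05,b,.012)),('top',(-a,-b,0),(a,-b,0)),('top',(-a,-b,.012),(-a,b,.012)),('top',(a,-b,.012),(a,-.02,.012)),
('side',(-a,-b,0),(a,-b,0)),('side',(-a,-b,0),(-a,b,0)),('side',(a,-b,.012),(a,.0,.012))]
print(edgefit(ims,segs[:4],[.4855,.3938,.13]))
print(edgefit(ims,segs[4:],[.4855,.3938,.13]))
print(edgefit(ims,segs,[.4855,.3938,.13]))
a,b=.073,.071
segs=[('top',(-a,b,.028),(a,b,.028)),('top',(-a,-b,.028),(a,-b,.028)),('top',(-a,.02,.028),(-a,b,.028)),('top',(a,-b,.028),(a,b,.028)),
('side',(-a,b,.028),(a,b,.028)),('side',(a,-b,.028),(a,b,.028))]
print('tray',edgefit(ims,segs,[.6306,-.0668,-.1]))
a,b=.033,.023
segs=[('top',(-a,b,.028),(a,b,.028)),('top',(-a,-b,.028),(a,-b,.028)),('top',(-a,-b,.028),(-a,b,.028)),('top',(a,-b,.028),(a,b,.028))]
print('pack',edgefit(ims,segs,[.6280,-.0996,-.1]))
E
```

```text
('top', (-0.097, 0.047, 0.012), (0.05, 0.047, 0.012)) 25 med 0.36 sd 0.63
('top', (-0.097, -0.047, 0), (0.097, -0.047, 0)) 25 med -0.16 sd 0.23
('top', (-0.097, -0.047, 0.012), (-0.097, 0.047, 0.012)) 25 med 0.41 sd 0.57
('top', (0.097, -0.047, 0.012), (0.097, -0.02, 0.012)) 25 med -0.27 sd 0.3
[0.4855 0.3945 0.1395]
('side', (-0.097, -0.047, 0), (0.097, -0.047, 0)) 25 med -0.02 sd 0.32
('side', (-0.097, -0.047, 0), (-0.097, 0.047, 0)) 25 med 0.21 sd 0.56
('side', (0.097, -0.047, 0.012), (0.097, 0.0, 0.012)) 18 med -0.64 sd 0.47
[0.4876 0.4003 0.1113]
('top', (-0.097, 0.047, 0.012), (0.05, 0.047, 0.012)) 25 med 0.52 sd 0.47
('top', (-0.097, -0.047, 0), (0.097, -0.047, 0)) 25 med -0.03 sd 0.31
('top', (-0.097, -0.047, 0.012), (-0.097, 0.047, 0.012)) 25 med 0.28 sd 0.59
('top', (0.097, -0.047, 0.012), (0.097, -0.02, 0.012)) 25 med -0.52 sd 0.32
('side', (-0.097, -0.047, 0), (0.097, -0.047, 0)) 25 med -0.89 sd 0.2
('side', (-0.097, -0.047, 0), (-0.097, 0.047, 0)) 25 med 0.67 sd 0.62
('side', (0.097, -0.047, 0.012), (0.097, 0.0, 0.012)) 19 med -0.46 sd 0.46
[0.4866 0.3952 0.131 ]
('top', (-0.073, 0.071, 0.028), (0.073, 0.071, 0.028)) 25 med -0.34 sd 0.2
('top', (-0.073, -0.071, 0.028), (0.073, -0.071, 0.028)) 25 med 0.02 sd 0.13
('top', (-0.073, 0.02, 0.028), (-0.073, 0.071, 0.028)) 25 med -0.45 sd 0.14
('top', (0.073, -0.071, 0.028), (0.073, 0.071, 0.028)) 25 med 0.26 sd 0.17
('side', (-0.073, 0.071, 0.028), (0.073, 0.071, 0.028)) 25 med 0.41 sd 0.15
('side', (0.073, -0.071, 0.028), (0.073, 0.071, 0.028)) 25 med 0.1 sd 0.15
tray [ 0.6301 -0.0662 -0.0979]
('top', (-0.033, 0.023, 0.028), (0.033, 0.023, 0.028)) 25 med 0.44 sd 0.4
('top', (-0.033, -0.023, 0.028), (0.033, -0.023, 0.028)) 25 med -0.51 sd 0.35
('top', (-0.033, -0.023, 0.028), (-0.033, 0.023, 0.028)) 25 med 0.12 sd 0.16
('top', (0.033, -0.023, 0.028), (0.033, 0.023, 0.028)) 25 med -0.13 sd 0.14
pack [ 0.6277 -0.0995 -0.104 ]
```

```bash
python3 -m crank '[{"translation":[18,-34,0],"yaw":-4},{"translation":[18,-34,0],"yaw":-4},{"translation":[18,-34,0],"yaw":-4},{"translation":[18,-34,0],"yaw":-4},{"translation":[18,-34,0],"yaw":-4}]' 1 40; python3 -m crank '[{"translation":[18,-34,0],"yaw":-4},{"translation":[18,-34,0],"yaw":-4},{"translation":[18,-34,0],"yaw":-4},{"translation":[18,-34,0],"yaw":-4},{"translation":[18,-34,0],"yaw":-4}]'
```

```text
time: 2.12
ee_pos: [0.3398, 0.43, 0.2412]
tcp_rot: [[-0.731, 0.682, -0.002], [0.682, 0.731, 0.006], [0.006, 0.003, -1.0]]
contact_force: [0.9, 0.2, 0.8]
grip_width: 1.001
time: 2.53
ee_pos: [0.4326, 0.2514, 0.2427]
tcp_rot: [[-0.439, 0.898, 0.002], [0.898, 0.439, 0.01], [0.008, 0.006, -1.0]]
contact_force: [1.1, 1.2, -0.6]
grip_width: 0.998
```

```bash
python3 -m crank '[{"translation":[20,-35,0],"yaw":-4},{"translation":[20,-35,0],"yaw":-4},{"translation":[20,-35,0],"yaw":-4},{"translation":[20,-35,0],"yaw":-4},{"translation":[20,-35,0],"yaw":-4}]'; python3 -m crank '[{"translation":[20,-35,0],"yaw":-3},{"translation":[20,-35,0],"yaw":-3},{"translation":[20,-35,0],"yaw":-3},{"translation":[16,-32,0],"yaw":-2},{"translation":[8,-10,0],"yaw":0}]'
```

```text
time: 2.95
ee_pos: [0.5346, 0.0697, 0.2451]
tcp_rot: [[-0.089, 0.996, 0.01], [0.996, 0.089, 0.012], [0.011, 0.011, -1.0]]
contact_force: [1.5, 0.4, -0.2]
grip_width: 1.001
time: 3.37
ee_pos: [0.6221, -0.0902, 0.247]
tcp_rot: [[0.121, 0.992, 0.017], [0.993, -0.121, 0.006], [0.008, 0.017, -1.0]]
contact_force: [-0.6, -0.0, 0.7]
grip_width: 1.002
```

```bash
python3 -m crank '[{"translation":[5,-9,-20],"yaw":1},{"translation":[0,0,-35]},{"translation":[0,0,-35]},{"translation":[0,0,-35]},{"translation":[0,0,-20]}]' 1 40
python3 - <<'E'
from h import *
for c in('top','side'):
    im=bot.read_camera(c);save('a_'+c,im,(130,220,250,350) if c=='top' else (180,270,255,375),6)
o=bot.get_obs();print(o['ee_pos'],o['tcp_rot'])
E
```

```text
[ 0.62196441 -0.08765058  0.24661734] [[ 0.11863073  0.99279524  0.01686287]
 [ 0.99289495 -0.11876737  0.00734333]
 [ 0.00929318  0.01587191 -0.99983085]]invalid input
```

```bash
python3 -m crank '[{"translation":[5,-11,-20],"yaw":1},{"translation":[0,0,-35],"yaw":0},{"translation":[0,0,-35],"yaw":0},{"translation":[0,0,-35],"yaw":0},{"translation":[0,0,-20],"yaw":0}]' 1 40
python3 - <<'E'
from h import *
for c in('top','side'):
    im=bot.read_camera(c);save('a_'+c,im,(130,220,250,350) if c=='top' else (180,270,255,375),6)
o=bot.get_obs();print(o['ee_pos'],o['tcp_rot'])
E
```

```text
time: 3.88
ee_pos: [0.6309, -0.0941, 0.1036]
tcp_rot: [[0.095, 0.995, 0.031], [0.995, -0.095, 0.012], [0.015, 0.03, -0.999]]
contact_force: [-0.3, 0.6, 0.2]
grip_width: 0.998
[ 0.62983364 -0.09389975  0.10307421] [[ 0.0944416   0.99515039  0.02750419]
 [ 0.99542433 -0.09479878  0.01198289]
 [ 0.01453215  0.02624665 -0.99954986]]
```

View pics/a_top.png

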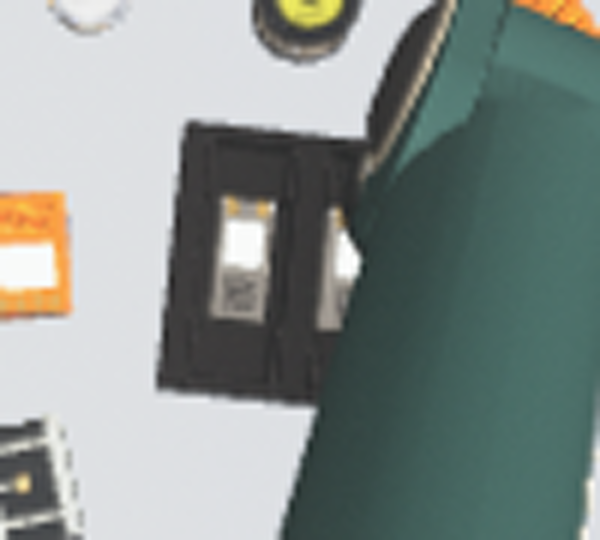

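View pics/a_side.png

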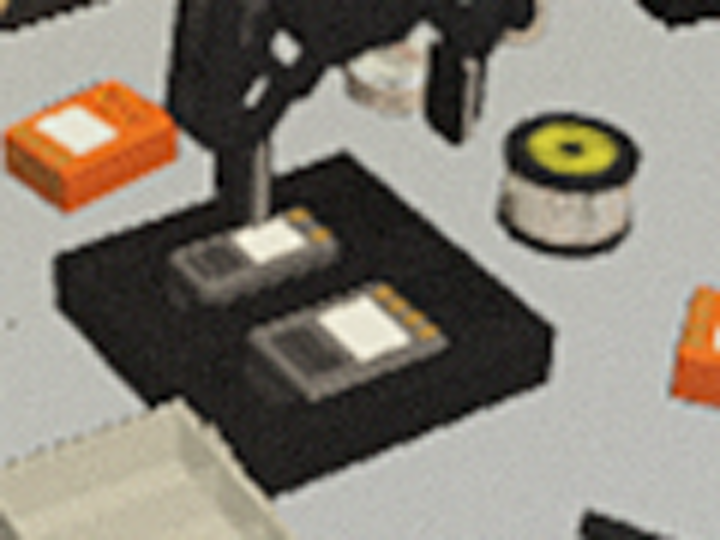

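```bash
python3 -m crank '[{"translation":[-2,-6,-10],"yaw":0},{"translation":[0,0,-15],"yaw":0},{"translation":[0,0,-10],"yaw":0},{"translation":[0,0,0],"yaw":0}]'
python3 - <<'E'
from h import *
for c in('side',):
    im=bot.read_camera(c);save('b_'+c,im,(180,270,255,375),6)
o=bot.get_obs();print(o['ee_pos'],o['tcp_rot'])
E
```

```text
time: 4.32
ee_pos: [0.6305, -0.0985, 0.0701]
tcp_rot: [[0.091, 0.995, 0.035], [0.996, -0.092, 0.013], [0.016, 0.033, -0.999]]
contact_force: [-1.1, -0.1, 0.4]
grip_width: 0.999
[ 0.63109119 -0.09854645  0.07092155] [[ 0.09110838  0.99519595  0.03583692]
 [ 0.99571394 -0.09161256  0.01268424]
 [ 0.01590642  0.03452768 -0.99927715]]
```

View pics/b_side.png

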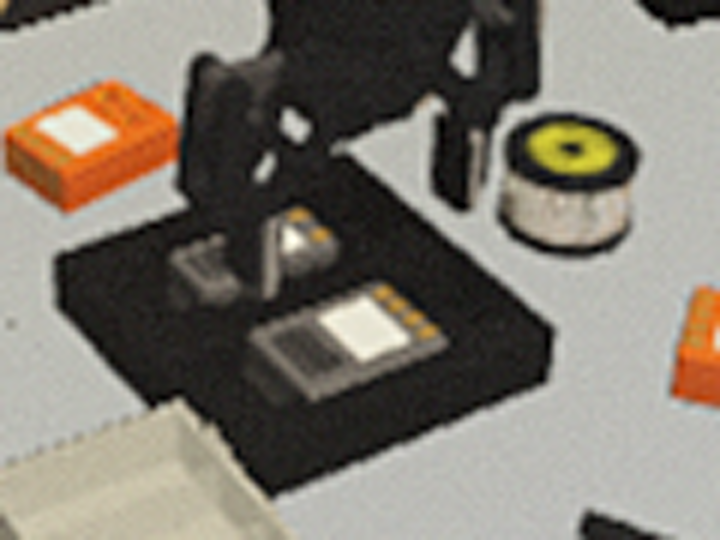

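```bash
python3 -m crank '[{"translation":[-3,-1,-15],"yaw":0},{"translation":[-1,0,-15],"yaw":0},{"translation":[-1,0,-10],"yaw":0},{"translation":[0,0,-5],"yaw":0}]'
```

```text
time: 4.7
ee_pos: [0.6303, -0.0999, 0.0295]
tcp_rot: [[0.091, 0.995, 0.046], [0.996, -0.091, 0.012], [0.016, 0.045, -0.999]]
contact_force: [0.1, -0.2, -0.2]
grip_width: 0.996
```

```bash
python3 -m crank '[{"translation":[-2,0,-5],"yaw":0},{"translation":[-1,0,-5],"yaw":0},{"translation":[0,0,-1],"yaw":0}]'
python3 - <<'E'
from h import *
for c in('side',):
    im=bot.read_camera(c);save('c_'+c,im,(180,270,255,375),6)
o=bot.get_obs();print(o['ee_pos'],o['tcp_rot'])
E
```

```text
time: 4.95
ee_pos: [0.6278, -0.0999, 0.0182]
tcp_rot: [[0.09, 0.995, 0.047], [0.996, -0.091, 0.012], [0.017, 0.046, -0.999]]
contact_force: [-1.1, -0.1, -0.2]
grip_width: 1.006
[ 0.62797978 -0.09994248  0.01846037] [[ 0.09043303  0.99476566  0.04757265]
 [ 0.99576504 -0.09111107  0.0122783 ]
 [ 0.01654843  0.04626082 -0.99879231]]
```

View pics/c_side.png

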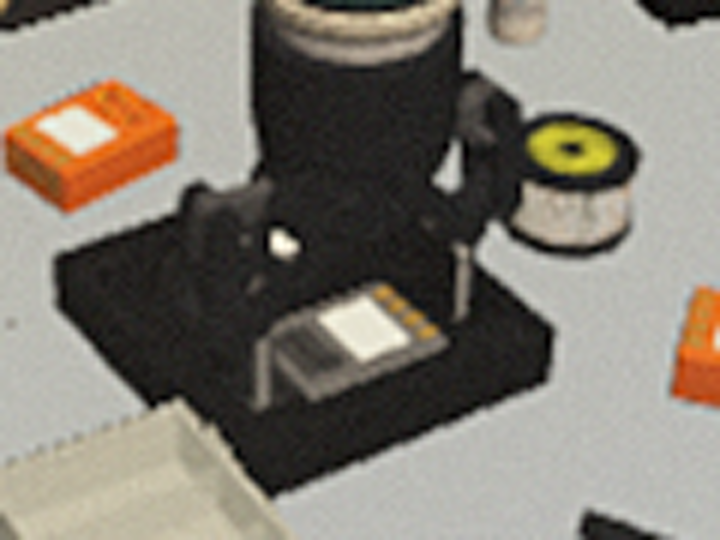

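```bash
python3 -m crank '[{"translation":[0,0,0],"yaw":0},{"translation":[0,0,0],"yaw":0},{"translation":[0,0,0],"yaw":0},{"translation":[0,0,0],"yaw":0},{"translation":[0,0,0],"yaw":0}]' -1 60; python3 -m crank '[{"translation":[0,0,8],"yaw":0},{"translation":[0,0,10],"yaw":0},{"translation":[0,0,12],"yaw":0},{"translation":[0,0,15],"yaw":0}]'
python3 - <<'E'
from h import *
for c in('side',):
    im=bot.read_camera(c);save('d_'+c,im,(160,270,245,375),6)
o=bot.get_obs();print(o['ee_pos'],o['tcp_rot'],o['grip_width'],o['contact_force'])
E
```

```text
time: 5.42
ee_pos: [0.6292, -0.1002, 0.0207]
tcp_rot: [[0.09, 0.995, 0.05], [0.996, -0.091, 0.012], [0.017, 0.049, -0.999]]
contact_force: [0.6, 0.2, -2.2]
grip_width: 0.754
time: 5.75
ee_pos: [0.6264, -0.0997, 0.0655]
tcp_rot: [[0.091, 0.995, 0.043], [0.996, -0.091, 0.013], [0.017, 0.042, -0.999]]
contact_force: [0.8, -0.6, -2.3]
grip_width: 0.755
[ 0.6286422  -0.10015982  0.06918911] [[ 0.09072119  0.99467987  0.0488019 ]
 [ 0.9957332  -0.09142996  0.01248809]
 [ 0.01688361  0.04746074 -0.9987304 ]] 0.7572535179621839 [ 0.5464837  -0.7532173   0.90005643]
```

View pics/d_side.png

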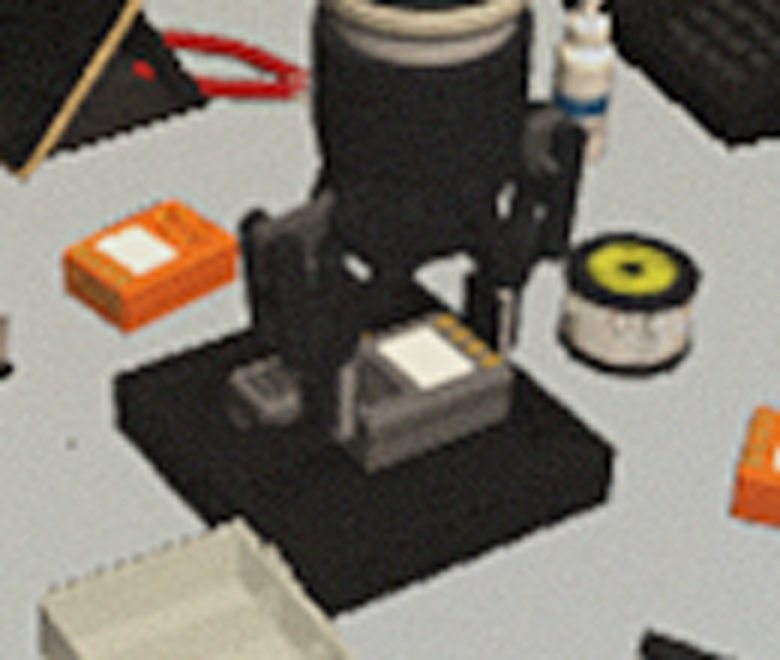

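```bash
python3 -m crank '[{"translation":[0,0,30],"yaw":0},{"translation":[-10,5,25],"yaw":2},{"translation":[-30,15,10],"yaw":2},{"translation":[-30,15,0],"yaw":2},{"translation":[-30,15,0],"yaw":2}]'; python3 -m crank '[{"translation":[-30,15,0],"yaw":2},{"translation":[-30,15,0],"yaw":2},{"translation":[-25,12,0],"yaw":1},{"translation":[-10,5,0],"yaw":0},{"translation":[0,0,0],"yaw":0}]'
```

```text
time: 6.22
ee_pos: [0.5332, -0.0534, 0.1424]
tcp_rot: [[-0.05, 0.997, 0.062], [0.999, 0.049, 0.015], [0.012, 0.062, -0.998]]
contact_force: [-0.3, 0.8, -1.8]
grip_width: 0.756
time: 6.63
ee_pos: [0.4281, -0.0018, 0.1458]
tcp_rot: [[-0.146, 0.987, 0.062], [0.989, 0.144, 0.027], [0.017, 0.065, -0.998]]
contact_force: [1.3, -0.1, -2.1]
grip_width: 0.754
```

```bash
python3 -m crank '[{"translation":[0,0,-30],"yaw":0},{"translation":[0,0,-30],"yaw":0},{"translation":[0,0,-25],"yaw":0},{"translation":[0,0,-15],"yaw":0},{"translation":[0,0,0],"yaw":0}]'; python3 -m crank '[{"translation":[0,0,0],"yaw":0}]'
```

```text
time: 7.05
ee_pos: [0.4364, -0.0016, 0.048]
tcp_rot: [[-0.147, 0.986, 0.081], [0.989, 0.145, 0.03], [0.017, 0.085, -0.996]]
contact_force: [-0.5, -0.7, -0.9]
grip_width: 0.753
time: 7.13
ee_pos: [0.4371, -0.0023, 0.0479]
tcp_rot: [[-0.146, 0.986, 0.081], [0.989, 0.144, 0.029], [0.017, 0.085, -0.996]]
contact_force: [-0.1, 0.1, -1.7]
grip_width: 0.754
```

```bash
python3 -m crank '[{"translation":[-2,0,-12],"yaw":0},{"translation":[-2,0,-10],"yaw":0},{"translation":[-1,0,-5],"yaw":0},{"translation":[0,0,-2],"yaw":0},{"translation":[0,0,0],"yaw":0}]'
```

```text
time: 7.55
ee_pos: [0.4393, -0.0037, 0.0231]
tcp_rot: [[-0.144, 0.985, 0.094], [0.989, 0.142, 0.029], [0.015, 0.097, -0.995]]
contact_force: [-0.5, 0.1, -1.9]
grip_width: 0.754
```

Run:
```python
from h import *
o=bot.get_obs();print(np.round(o['joints'],3),np.round(o['tau'],2),o['ee_pos'])
```

```text
[-0.238  0.493  0.218  2.307 -0.466  0.285  0.537] [  0.13 -39.25   2.27 -10.37  -0.1   -0.37   0.04] [ 0.43929336 -0.00366713  0.02313168]
```

```bash
python3 -m crank '[{"translation":[-3,1,-7],"yaw":0},{"translation":[0,0,0],"yaw":0}]';  python3 - <<'E'
from h import *
im=bot.read_camera('side');save('e_side',im,(190,310,150,290),5)
o=bot.get_obs();print(o['ee_pos'],o['tcp_rot'],np.round(o['joints'],3),o['contact_force'])
E
```

```text
time: 7.72
ee_pos: [0.439, -0.0029, 0.0179]
tcp_rot: [[-0.143, 0.985, 0.1], [0.99, 0.141, 0.029], [0.014, 0.103, -0.995]]
contact_force: [-0.0, -0.4, -1.8]
grip_width: 0.755
[ 0.43932197 -0.00291549  0.01808922] [[-0.14340294  0.98458972  0.10009338]
 [ 0.98956202  0.14119823  0.02881082]
 [ 0.01423383  0.10318016 -0.99456083]] [-0.226  0.503  0.201  2.311 -0.478  0.263  0.546] [ 0.89648802  0.20906628 -1.06249737]
```

View pics/e_side.png

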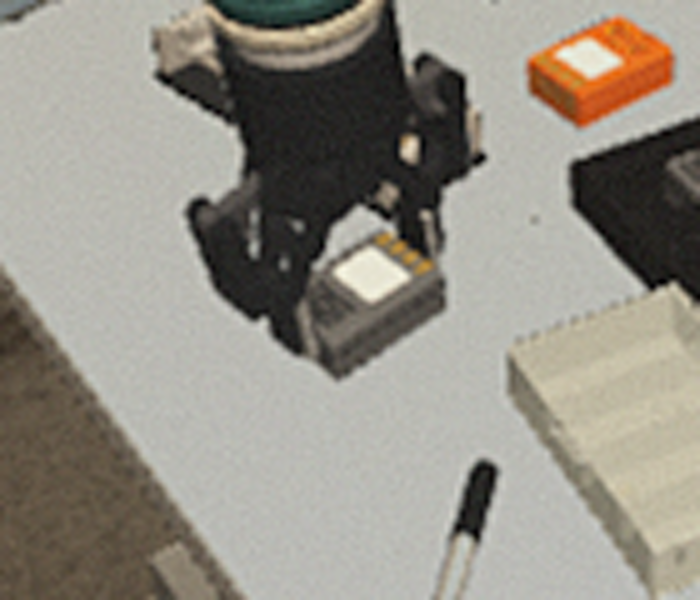

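```bash
python3 -m crank '[{"translation":[0,0,-3],"yaw":0},{"translation":[0,0,0],"yaw":0}]'; python3 -m crank '[{"translation":[0,0,0],"yaw":0},{"translation":[0,0,0],"yaw":0},{"translation":[0,0,0],"yaw":0}]' 1 40; python3 -m crank '[{"translation":[0,0,30],"yaw":0},{"translation":[0,0,30],"yaw":0},{"translation":[0,0,0],"yaw":0}]'
python3 - <<'E'
from h import *
im=bot.read_camera('side');save('f_side',im,(190,310,150,290),5)
o=bot.get_obs();print(o['ee_pos'],o['tcp_rot'],np.round(o['joints'],3),o['contact_force'])
E
```

```text
time: 7.93
ee_pos: [0.4399, -0.003, 0.0172]
tcp_rot: [[-0.143, 0.984, 0.102], [0.99, 0.141, 0.031], [0.016, 0.105, -0.994]]
contact_force: [0.1, -0.6, -1.9]
grip_width: 0.757
time: 8.18
ee_pos: [0.4408, -0.0028, 0.0179]
tcp_rot: [[-0.143, 0.984, 0.105], [0.99, 0.141, 0.031], [0.016, 0.108, -0.994]]
contact_force: [-0.7, -0.2, -0.8]
grip_width: 0.999
time: 8.43
ee_pos: [0.4386, -0.0034, 0.0769]
tcp_rot: [[-0.142, 0.985, 0.097], [0.99, 0.14, 0.03], [0.016, 0.1, -0.995]]
contact_force: [0.8, -0.3, 0.1]
grip_width: 0.999
[ 0.4379424  -0.00311145  0.07555043] [[-0.14297054  0.98512515  0.09533032]
 [ 0.98960333  0.14076571  0.02950041]
 [ 0.01564236  0.09855689 -0.99500847]] [-0.352  0.373  0.347  2.305 -0.383  0.413  0.455] [ 0.19075131  0.43317134 -0.03774813]
```

View pics/f_side.png

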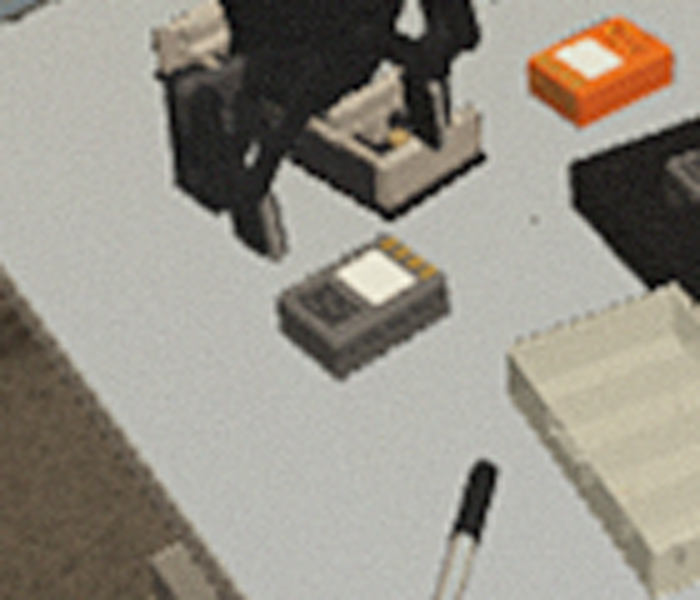

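```bash
python3 -m crank '[{"translation":[0,0,30],"yaw":0},{"translation":[0,0,30],"yaw":0},{"translation":[0,0,30],"yaw":0},{"translation":[0,0,0],"yaw":0}]'; python3 -m crank '[{"translation":[0,0,0],"yaw":7},{"translation":[0,0,0],"yaw":7},{"translation":[0,0,0],"yaw":7},{"translation":[0,0,0],"yaw":7},{"translation":[0,0,0],"yaw":7}]'; python3 -m crank '[{"translation":[0,0,0],"yaw":7},{"translation":[0,0,0],"yaw":7},{"translation":[0,0,0],"yaw":7},{"translation":[0,0,0],"yaw":7},{"translation":[0,0,0],"yaw":0}]'
python3 - <<'E'
from h import *
o=bot.get_obs();print(o['ee_pos'],o['tcp_rot'],np.round(o['joints'],3))
E
```

```text
time: 8.82
ee_pos: [0.4349, -0.003, 0.1646]
tcp_rot: [[-0.144, 0.986, 0.086], [0.989, 0.142, 0.026], [0.014, 0.089, -0.996]]
contact_force: [1.2, 0.9, 0.3]
grip_width: 1.001
time: 9.23
ee_pos: [0.4338, -0.0002, 0.1619]
tcp_rot: [[-0.698, 0.714, 0.053], [0.716, 0.695, 0.074], [0.016, 0.09, -0.996]]
contact_force: [0.5, -0.6, -0.2]
grip_width: 0.999
time: 9.65
ee_pos: [0.431, 0.0008, 0.1556]
tcp_rot: [[-0.957, 0.291, 0.003], [0.29, 0.953, 0.091], [0.024, 0.088, -0.996]]
contact_force: [0.7, -0.1, 0.5]
grip_width: 1.003
[0.43100863 0.00077136 0.1555852 ] [[-0.956653    0.2912174   0.0027309 ]
 [ 0.29024839  0.95261662  0.09098046]
 [ 0.02389359  0.08782937 -0.99584893]] [-0.261  0.229  0.277  2.208 -0.232  0.724  1.459]
```

```bash
python3 -m crank '[{"translation":[0,0,0],"yaw":-7.1},{"translation":[0,0,0],"yaw":-7.1},{"translation":[0,0,0],"yaw":-7.1},{"translation":[0,0,0],"yaw":-7.1},{"translation":[0,0,0],"yaw":-7.1}]'; python3 -m crank '[{"translation":[0,0,10],"yaw":-7.1},{"translation":[10,0,20],"yaw":-7.1},{"translation":[20,0,20],"yaw":-7.1},{"translation":[25,0,20],"yaw":-7.1},{"translation":[25,0,20],"yaw":0}]'; python3 -m crank '[{"translation":[30,0,20],"yaw":0},{"translation":[30,0,20],"yaw":0},{"translation":[30,0,20],"yaw":0},{"translation":[20,0,10],"yaw":0},{"translation":[0,0,0],"yaw":0}]'
python3 - <<'E'
from h import *
o=bot.get_obs();print(o['ee_pos'],o['tcp_rot'],np.round(o['joints'],3))
E
```

```text
time: 10.07
ee_pos: [0.429, 0.0005, 0.1505]
tcp_rot: [[-0.599, 0.799, 0.05], [0.8, 0.595, 0.074], [0.03, 0.084, -0.996]]
contact_force: [-0.2, -0.4, -0.1]
grip_width: 1.0
time: 10.48
ee_pos: [0.4996, 0.0014, 0.2342]
tcp_rot: [[-0.134, 0.989, 0.059], [0.99, 0.131, 0.046], [0.037, 0.065, -0.997]]
contact_force: [0.4, -0.3, -0.4]
grip_width: 0.997
time: 10.9
ee_pos: [0.618, 0.0045, 0.3062]
tcp_rot: [[-0.12, 0.991, 0.063], [0.992, 0.117, 0.047], [0.039, 0.068, -0.997]]
contact_force: [-0.3, -0.4, 0.2]
grip_width: 1.001
[0.61795307 0.00451979 0.30620568] [[-0.12002863  0.99075265  0.06326388]
 [ 0.99199013  0.11716447  0.04720248]
 [ 0.0393537   0.0684228  -0.99687994]] [-0.439  0.341  0.514  1.691 -0.242  1.101  0.268]
```

```bash
R='x'; python3 -m crank '[{"translation":[0,0,0],"yaw":-7.1},{"translation":[0,0,0],"yaw":-7.1},{"translation":[0,0,0],"yaw":-7.1},{"translation":[0,0,0],"yaw":-7.1},{"translation":[0,0,0],"yaw":-7.1}]'; python3 -m crank '[{"translation":[0,0,0],"yaw":-7.1},{"translation":[0,0,0],"yaw":-7.1},{"translation":[0,0,0],"yaw":-7.1},{"translation":[0,0,0],"yaw":-7.1},{"translation":[0,0,0],"yaw":-7.1}]'; python3 -m crank '[{"translation":[0,0,0],"yaw":-7.1},{"translation":[0,0,0],"yaw":-7.1},{"translation":[0,0,0],"yaw":-7.1},{"translation":[0,0,0],"yaw":-7.1},{"translation":[0,0,0],"yaw":-7.1}]';  python3 - <<'E'
from h import *
o=bot.get_obs();print(o['ee_pos'],o['tcp_rot'],np.round(o['joints'],3))
E
```

```text
time: 11.32
ee_pos: [0.6164, 0.0045, 0.2986]
tcp_rot: [[0.489, 0.869, 0.072], [0.871, -0.491, 0.003], [0.038, 0.061, -0.997]]
contact_force: [0.7, 0.9, 0.1]
grip_width: 1.005
time: 11.73
ee_pos: [0.6111, 0.0058, 0.2901]
tcp_rot: [[0.907, 0.419, 0.052], [0.421, -0.907, -0.036], [0.032, 0.054, -0.998]]
contact_force: [0.4, -0.3, -0.4]
grip_width: 0.996
time: 12.15
ee_pos: [0.6058, 0.0073, 0.282]
tcp_rot: [[0.982, -0.191, 0.014], [-0.189, -0.98, -0.056], [0.024, 0.052, -0.998]]
contact_force: [1.0, 0.4, -0.7]
grip_width: 0.998
[0.60579618 0.00732465 0.28195575] [[ 0.98158169 -0.19053684  0.01389639]
 [-0.1894894  -0.98027809 -0.05611267]
 [ 0.02431386  0.05244595 -0.99832773]] [-0.784  0.463  0.938  1.729 -0.348  1.13  -1.516]
```

Run:
```python
from edge import *
ims={c:bot.read_camera(c).copy() for c in('top','side')}
save('g_top',ims['top'],(190,270,230,330),6);save('g_side',ims['side'],(190,310,150,290),5)
a,b,h=.033,.023,.024
S=[('side',(-a,b,h),(a,b,h)),('side',(a,-b,h),(a,b,h)),('side',(-a,-b,0),(a,-b,0)),('side',(-a,-b,0),(-a,b,0))]
print(edgefit(ims,S,[.437,-.003,.14]))
T=[('top',(-a,b,h),(a,b,h)),('top',(-a,-b,h),(a,-b,h)),('top',(-a,-b,h),(-a,b,h)),('top',(a,-b,h),(a,b,h))]
print(edgefit(ims,T,[.437,-.003,.14]))
```

```text
('side', (-0.033, 0.023, 0.024), (0.033, 0.023, 0.024)) 25 med 0.56 sd 0.59
('side', (0.033, -0.023, 0.024), (0.033, 0.023, 0.024)) 25 med -0.5 sd 0.13
('side', (-0.033, -0.023, 0), (0.033, -0.023, 0)) 25 med -0.41 sd 0.12
('side', (-0.033, -0.023, 0), (-0.033, 0.023, 0)) 25 med 0.39 sd 0.09
[ 0.4398 -0.0019  0.1295]
[-8.1303  1.8807 -0.2179]
```

View pics/g_top.png

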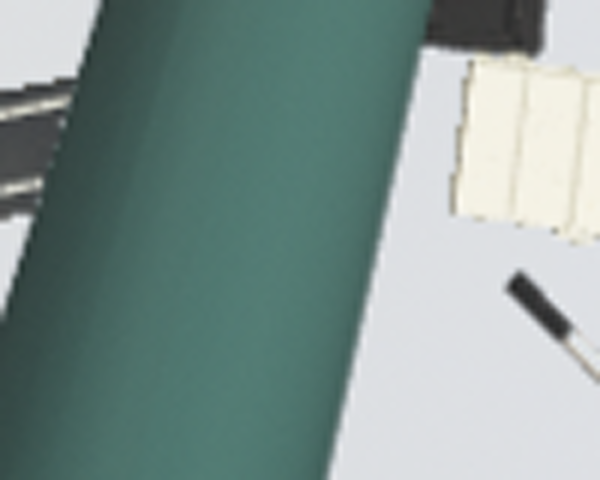

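View pics/g_side.png

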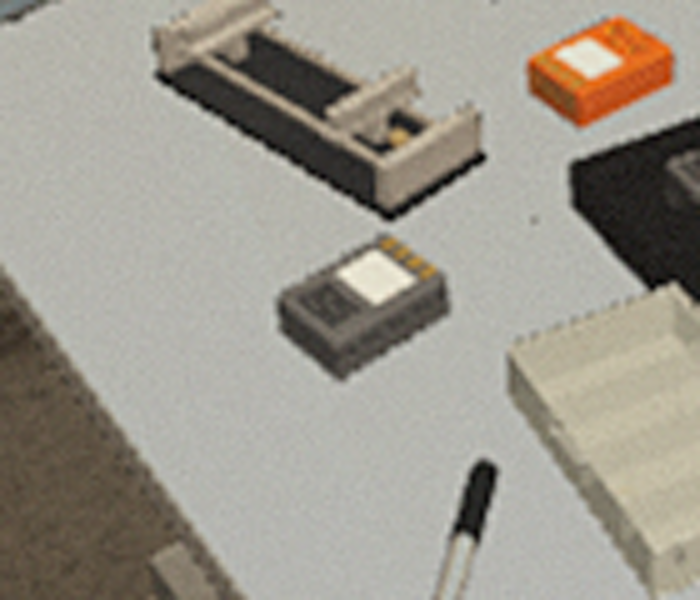

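```bash
python3 -m crank '[{"translation":[-25,0,-15],"yaw":5},{"translation":[-30,-1,-25],"yaw":5},{"translation":[-30,-1,-25],"yaw":5},{"translation":[-30,-2,-25],"yaw":4},{"translation":[-25,-2,-25],"yaw":0}]' 0.4 40; python3 -m crank '[{"translation":[-20,-2,-25],"yaw":0},{"translation":[-5,0,-10],"yaw":0},{"translation":[0,0,0],"yaw":0}]'
python3 - <<'E'
from h import *
o=bot.get_obs();print(o['ee_pos'],o['tcp_rot'],np.round(o['joints'],3))
print(back('side',(190+215/5,150+390/5),0))
E
```

```text
time: 12.67
ee_pos: [0.4657, 0.002, 0.1643]
tcp_rot: [[0.983, 0.176, 0.046], [0.178, -0.983, -0.05], [0.037, 0.057, -0.998]]
contact_force: [-0.2, 0.6, -0.9]
grip_width: 0.701
time: 12.92
ee_pos: [0.4278, 0.0, 0.123]
tcp_rot: [[0.982, 0.184, 0.034], [0.185, -0.982, -0.048], [0.025, 0.053, -0.998]]
contact_force: [-0.2, 0.2, -0.1]
grip_width: 0.7
[4.27778922e-01 3.73343709e-05 1.22955098e-01] [[ 0.982419    0.18355762  0.03405169]
 [ 0.18505287 -0.98156929 -0.04771968]
 [ 0.02466478  0.05318208 -0.99828018]] [-0.8    0.338  0.804  2.283 -0.338  0.613 -1.138]
[0.49053538 0.05729476 0.        ]
```

```bash
python3 -m crank '[{"translation":[6,-2,-25],"yaw":-2},{"translation":[2,0,-25],"yaw":-1},{"translation":[0,0,-20],"yaw":0},{"translation":[0,0,-10],"yaw":0},{"translation":[0,0,0],"yaw":0}]';python3 - <<'E'
from h import *
o=bot.get_obs();print(o['ee_pos'],o['tcp_rot'],np.round(o['joints'],3))
E
```

```text
time: 13.33
ee_pos: [0.4393, -0.0007, 0.0415]
tcp_rot: [[0.99, 0.139, 0.039], [0.141, -0.989, -0.046], [0.032, 0.051, -0.998]]
contact_force: [0.6, -0.8, 0.1]
grip_width: 0.702
[ 0.43929219 -0.00072615  0.04148688] [[ 0.98956404  0.13884691  0.03852981]
 [ 0.14057008 -0.98898565 -0.04634045]
 [ 0.0316712   0.05127298 -0.99818236]] [-0.608  0.522  0.598  2.285 -0.577  0.441 -0.983]
```

```bash
python3 -m crank '[{"translation":[0,-1,-12],"yaw":0},{"translation":[-1,-1,-10],"yaw":0},{"translation":[-1,0,-4],"yaw":0},{"translation":[0,0,0],"yaw":0}]';python3 - <<'E'
from h import *
o=bot.get_obs();print(o['ee_pos'],o['tcp_rot'],np.round(o['joints'],3))
im=bot.read_camera('side');save('i_side',im,(190,310,150,290),5)
E
```

```text
time: 13.67
ee_pos: [0.4415, -0.0028, 0.017]
tcp_rot: [[0.989, 0.143, 0.045], [0.145, -0.988, -0.046], [0.038, 0.052, -0.998]]
contact_force: [0.0, -0.7, -0.8]
grip_width: 0.696
[ 0.4414854  -0.00275493  0.01698521] [[ 0.98875528  0.14275369  0.04454646]
 [ 0.14476407 -0.98840876 -0.04573282]
 [ 0.03750159  0.05166729 -0.99795998]] [-0.54   0.568  0.521  2.284 -0.635  0.379 -0.926]
```

View pics/i_side.png

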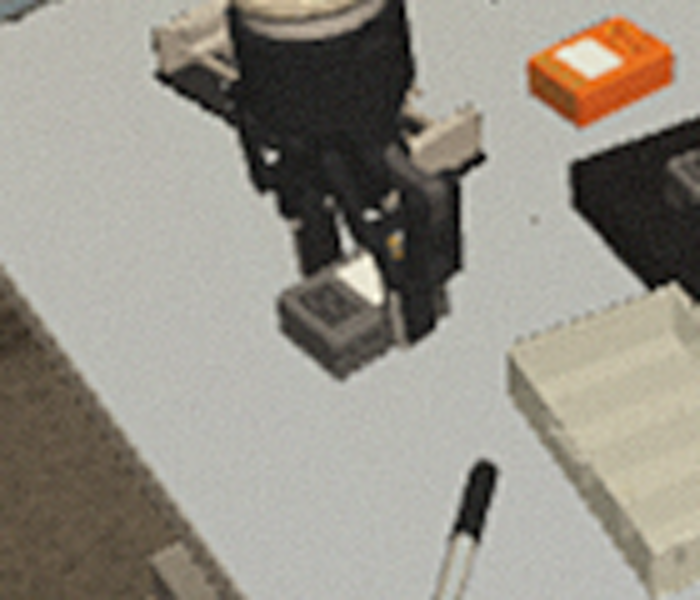

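```bash
python3 -m crank '[{"translation":[0,0,0],"yaw":0},{"translation":[0,0,0],"yaw":0},{"translation":[0,0,0],"yaw":0},{"translation":[0,0,0],"yaw":0}]' -1 50; python3 -m crank '[{"translation":[0,0,15],"yaw":0},{"translation":[0,0,30],"yaw":0},{"translation":[0,0,35],"yaw":0},{"translation":[0,0,35],"yaw":0},{"translation":[0,0,0],"yaw":0}]'
python3 - <<'E'
from h import *
o=bot.get_obs();print(o['ee_pos'],o['tcp_rot'],np.round(o['joints'],3))
im=bot.read_camera('side');save('j_side',im,(150,290,150,290),5)
E
```

```text
time: 14.05
ee_pos: [0.4435, -0.0022, 0.0201]
tcp_rot: [[0.988, 0.144, 0.049], [0.146, -0.988, -0.044], [0.042, 0.051, -0.998]]
contact_force: [0.6, 0.7, -1.6]
grip_width: 0.523
time: 14.47
ee_pos: [0.4411, -0.0029, 0.1384]
tcp_rot: [[0.989, 0.144, 0.043], [0.145, -0.988, -0.046], [0.036, 0.052, -0.998]]
contact_force: [1.1, 0.1, -1.7]
grip_width: 0.519
[ 0.44110689 -0.00286606  0.13838664] [[ 0.98872101  0.14355262  0.04270133]
 [ 0.14547933 -0.98828823 -0.04606674]
 [ 0.03558821  0.05175932 -0.99802528]] [-0.832  0.331  0.857  2.252 -0.336  0.653 -1.168]
```

View pics/j_side.png

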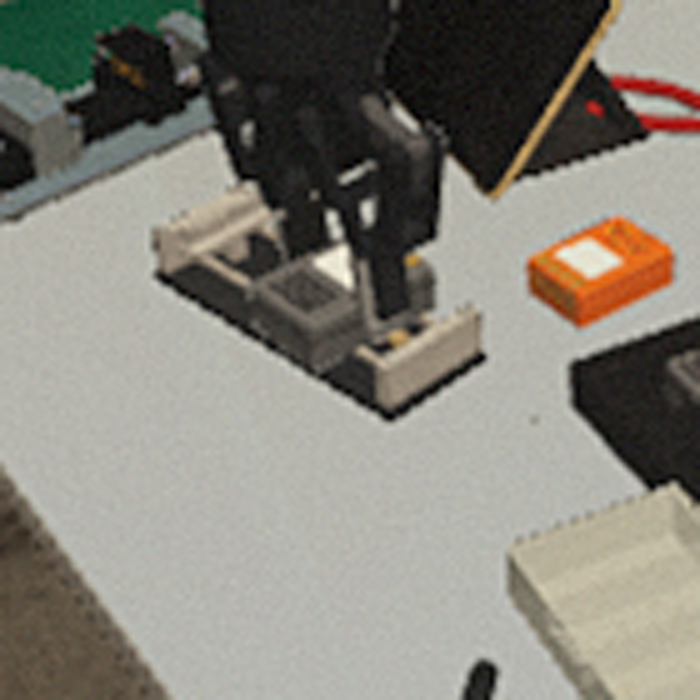

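```bash
python3 -m crank '[{"translation":[0,34,0],"yaw":7.1},{"translation":[0,34,0],"yaw":7.1},{"translation":[0,34,0],"yaw":7.1},{"translation":[0,34,0],"yaw":7.1},{"translation":[0,34,0],"yaw":7.1}]'; python3 -m crank '[{"translation":[0,34,0],"yaw":7.1},{"translation":[0,34,0],"yaw":7.1},{"translation":[0,34,0],"yaw":7.1},{"translation":[0,34,0],"yaw":7.1},{"translation":[0,34,0],"yaw":7.1}]'
python3 - <<'E'
from h import *
o=bot.get_obs();print(o['ee_pos'],o['tcp_rot'],np.round(o['joints'],3))
E
```

```text
time: 14.93
ee_pos: [0.4367, 0.1678, 0.1347]
tcp_rot: [[0.718, 0.694, 0.059], [0.695, -0.719, -0.015], [0.032, 0.051, -0.998]]
contact_force: [1.6, -0.3, -2.2]
grip_width: 0.526
time: 15.35
ee_pos: [0.4299, 0.3447, 0.1284]
tcp_rot: [[0.175, 0.983, 0.047], [0.984, -0.176, 0.016], [0.024, 0.043, -0.999]]
contact_force: [0.7, -0.3, -2.2]
grip_width: 0.525
[0.42989254 0.34470774 0.12838106] [[ 0.1754199   0.98337004  0.04702353]
 [ 0.98419566 -0.17634186  0.01620035]
 [ 0.02422316  0.04343849 -0.9987624 ]] [-1.078  0.448  0.411  1.993 -0.243  0.701 -0.701]
```

```bash
python3 -m crank '[{"translation":[1,34,0],"yaw":7},{"translation":[1,34,0],"yaw":7},{"translation":[1,28,-10],"yaw":4},{"translation":[1,10,-10],"yaw":0},{"translation":[0,0,0],"yaw":0}]'
python3 - <<'E'
from wire import *
o=bot.get_obs();print(o['ee_pos'],o['tcp_rot'],np.round(o['joints'],3))
p=[.4865,.395,.131]
draw('top',p,(170,260,110,200),7,'k_top',CR);draw('side',p,(120,210,100,220),6,'k_side',CR)
E
```

```text
time: 15.77
ee_pos: [0.426, 0.4629, 0.0995]
tcp_rot: [[-0.161, 0.987, 0.028], [0.987, 0.16, 0.031], [0.026, 0.032, -0.999]]
contact_force: [-0.5, -1.2, -1.9]
grip_width: 0.525
[0.42603416 0.46289595 0.09948017] [[-0.16118138  0.98653125  0.02786859]
 [ 0.98658249  0.16031756  0.03087516]
 [ 0.02599149  0.03247117 -0.99913466]] [-1.093  0.593  0.284  1.804 -0.234  0.735 -0.525]
```

View pics/k_top.png

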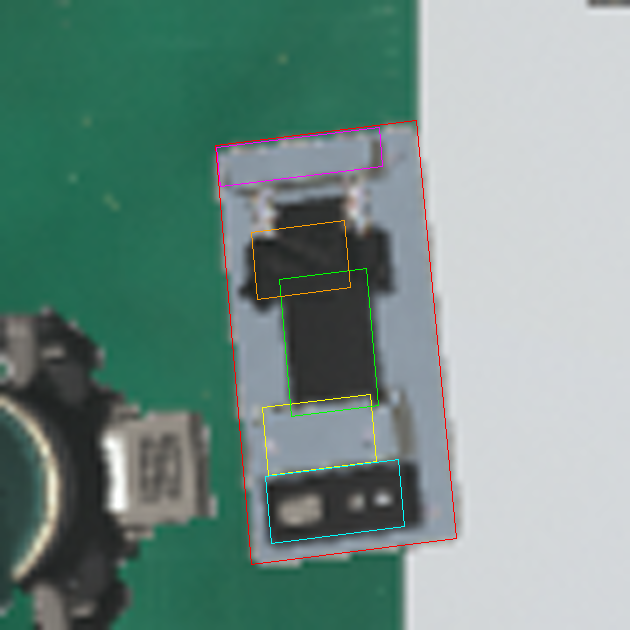

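View pics/k_side.png

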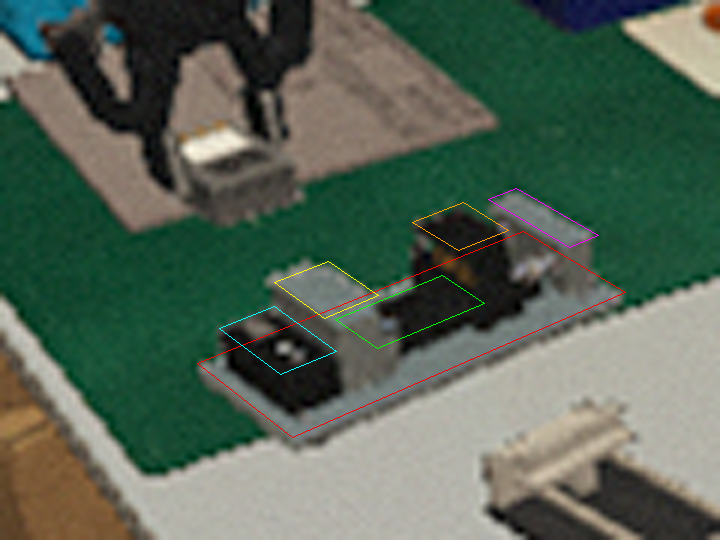

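```bash
python3 -m crank '[{"translation":[9,-12,-8],"yaw":-1.5},{"translation":[0,-1,-8],"yaw":0},{"translation":[0,0,-3],"yaw":0},{"translation":[0,0,0],"yaw":0}]' - 20
python3 - <<'E'
from h import *
o=bot.get_obs();print(o['ee_pos'],o['tcp_rot'],o['contact_force'],o['ft_torque'])
E
```

```text
time: 16.2
ee_pos: [0.4386, 0.4395, 0.0802]
tcp_rot: [[-0.122, 0.992, 0.03], [0.992, 0.121, 0.025], [0.022, 0.032, -0.999]]
contact_force: [-0.2, -0.5, -0.5]
grip_width: 0.526
[0.43864646 0.43954825 0.08018428] [[-0.12160272  0.9921394   0.02953271]
 [ 0.99234541  0.12087504  0.02529435]
 [ 0.02152576  0.03238251 -0.99924372]] [-0.19831246 -0.49811705 -0.5046367 ] [-0.07390521  0.0457302  -0.03900631]
```

```bash
python3 -m crank '[{"translation":[-3,11,0],"yaw":0},{"translation":[0,0,0],"yaw":0},{"translation":[0,0,0],"yaw":0}]'; python3 -m crank '[{"translation":[0,0,-5],"yaw":0},{"translation":[0,0,-5],"yaw":0},{"translation":[0,0,0],"yaw":0}]'
```

```text
time: 16.45
ee_pos: [0.4363, 0.4497, 0.0806]
tcp_rot: [[-0.118, 0.993, 0.03], [0.993, 0.117, 0.025], [0.021, 0.032, -0.999]]
contact_force: [0.3, -0.6, -2.3]
grip_width: 0.524
time: 16.7
ee_pos: [0.4359, 0.4516, 0.0707]
tcp_rot: [[-0.12, 0.992, 0.031], [0.992, 0.119, 0.027], [0.024, 0.034, -0.999]]
contact_force: [0.2, 0.3, -1.6]
grip_width: 0.523
```

```bash
python3 -m crank '[{"translation":[0,0,-5],"yaw":0},{"translation":[0,0,-4],"yaw":0}]'; python3 -m crank '[{"translation":[0,0,-4],"yaw":0},{"translation":[0,0,-4],"yaw":0},{"translation":[0,0,0],"yaw":0}]'
python3 - <<'E'
from h import *
o=bot.get_obs();print(o['ee_pos'],o['tcp_rot'],o['contact_force'],o['ft_torque'])
im=bot.read_camera('side');save('l_side',im,(120,210,100,220),6)
im=bot.read_camera('top');save('l_top',im,(170,260,110,200),6)
E
```

```text
time: 16.87
ee_pos: [0.4353, 0.4552, 0.0646]
tcp_rot: [[-0.121, 0.992, 0.031], [0.992, 0.12, 0.033], [0.029, 0.034, -0.999]]
contact_force: [-5.1, -2.3, 13.1]
grip_width: 0.524
time: 17.12
ee_pos: [0.4349, 0.4581, 0.0608]
tcp_rot: [[-0.123, 0.992, 0.03], [0.992, 0.122, 0.038], [0.034, 0.034, -0.999]]
contact_force: [-0.1, 0.2, -1.1]
grip_width: 0.528
[0.43492474 0.45812298 0.06084134] [[-0.1227802   0.99198207  0.02994305]
 [ 0.99185556  0.12162292  0.03782073]
 [ 0.03387572  0.03434282 -0.99883583]] [-0.05840159  0.24809192 -1.08971894] [-0.09872206  0.10809727  0.04447972]
```

View pics/l_side.png

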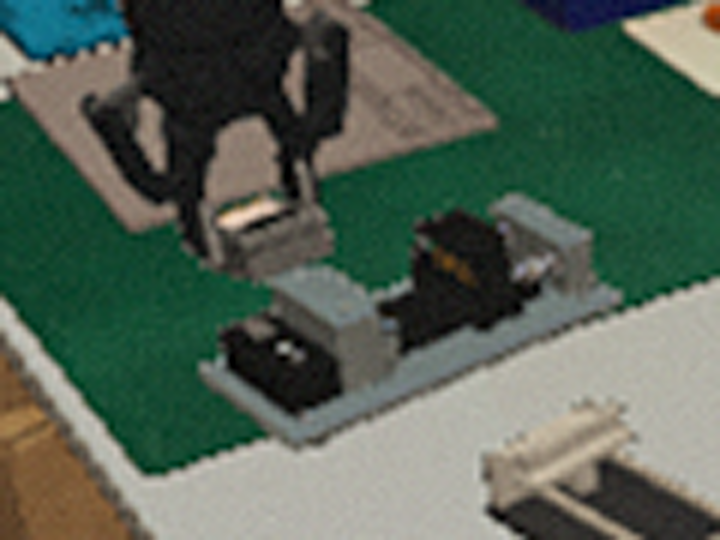

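View pics/l_top.png

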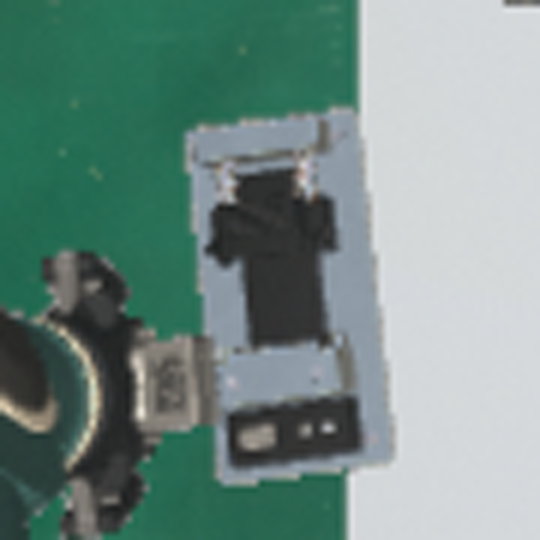

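```bash
python3 -m crank '[{"translation":[0,0,14],"yaw":0},{"translation":[0,-6,8],"yaw":0},{"translation":[0,-6,0],"yaw":0},{"translation":[0,0,0],"yaw":0}]'
python3 - <<'E'
from h import *
o=bot.get_obs();print(o['ee_pos'],o['tcp_rot'],o['contact_force'])
im=bot.read_camera('side');save('m_side',im,(120,210,100,220),6)
E
```

```text
time: 17.55
ee_pos: [0.4351, 0.4447, 0.0839]
tcp_rot: [[-0.123, 0.992, 0.031], [0.992, 0.122, 0.037], [0.033, 0.035, -0.999]]
contact_force: [0.0, 0.3, -2.9]
grip_width: 0.523
[0.4350973  0.44469305 0.08387474] [[-0.12278036  0.99196084  0.0306378 ]
 [ 0.99188126  0.12162343  0.03713905]
 [ 0.03311421  0.034949   -0.99884034]] [ 0.02805551  0.27469511 -2.94833362]
```

View pics/m_side.png

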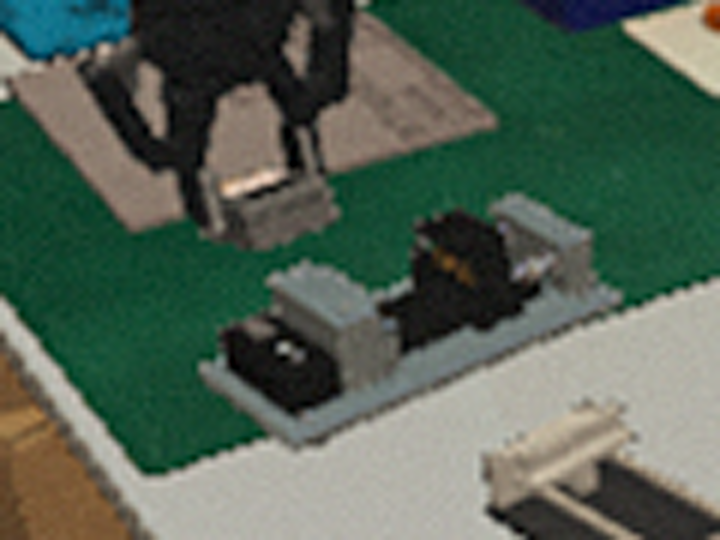

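```bash
python3 -m crank '[{"translation":[0,0,-7],"yaw":0},{"translation":[0,-1,-7],"yaw":0},{"translation":[0,-1,-5],"yaw":0}]';  python3 -m crank '[{"translation":[0,-2,-4],"yaw":0},{"translation":[0,-2,-4],"yaw":0}]'; python3 -m crank '[{"translation":[0,-2,-4],"yaw":0}]'
```

```text
time: 17.85
ee_pos: [0.4356, 0.4436, 0.0645]
tcp_rot: [[-0.123, 0.992, 0.032], [0.992, 0.121, 0.04], [0.036, 0.037, -0.999]]
contact_force: [-0.8, 1.2, 7.0]
grip_width: 0.525
time: 18.02
ee_pos: [0.4355, 0.4459, 0.0603]
tcp_rot: [[-0.125, 0.992, 0.033], [0.991, 0.123, 0.05], [0.045, 0.039, -0.998]]
contact_force: [-6.9, 0.5, 25.9]
grip_width: 0.524
time: 18.1
ee_pos: [0.4354, 0.4468, 0.0589]
tcp_rot: [[-0.126, 0.991, 0.033], [0.991, 0.124, 0.054], [0.05, 0.04, -0.998]]
contact_force: [-7.0, -2.8, 26.2]
grip_width: 0.525
```

```bash
python3 -m crank '[{"translation":[0,-2,-5],"yaw":0},{"translation":[0,-2,-5],"yaw":0}]'; python3 -m crank '[{"translation":[0,-2,-5],"yaw":0},{"translation":[0,-2,-4],"yaw":0}]'
python3 - <<'E'
from h import *
o=bot.get_obs();print(o['ee_pos'],o['tcp_rot'],o['contact_force'])
im=bot.read_camera('side');save('n_side',im,(120,210,100,220),6)
E
```

```text
time: 18.27
ee_pos: [0.4352, 0.4489, 0.0548]
tcp_rot: [[-0.129, 0.991, 0.034], [0.99, 0.126, 0.065], [0.06, 0.042, -0.997]]
contact_force: [-5.6, -0.1, 23.0]
grip_width: 0.528
time: 18.43
ee_pos: [0.4356, 0.4514, 0.052]
tcp_rot: [[-0.131, 0.991, 0.036], [0.989, 0.128, 0.076], [0.071, 0.046, -0.996]]
contact_force: [-6.5, -0.8, 25.3]
grip_width: 0.521
[0.43562677 0.45144493 0.05204672] [[-0.13139191  0.9906664   0.03628009]
 [ 0.98880497  0.12835869  0.07608402]
 [ 0.07071702  0.04587075 -0.99644116]] [-6.51918873 -0.82276811 25.33594001]
```

View pics/n_side.png

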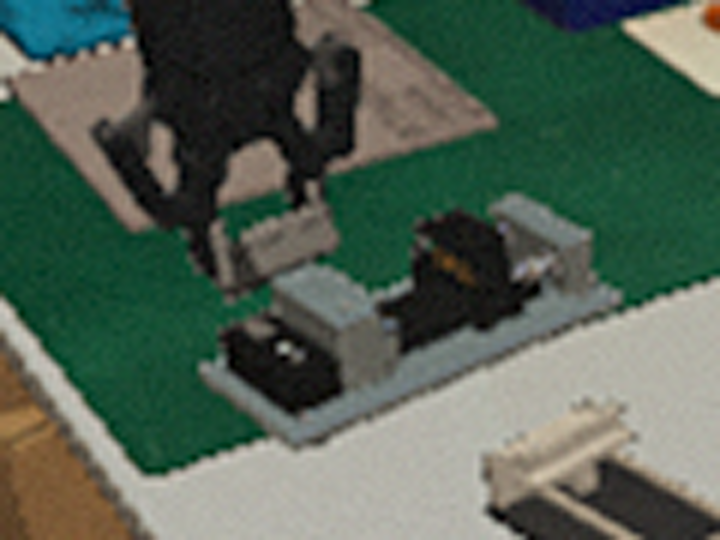

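```bash
python3 -m crank '[{"translation":[0,-2,-4],"yaw":0},{"translation":[0,0,15],"yaw":0},{"translation":[0,8,25],"yaw":0},{"translation":[0,0,20],"yaw":0},{"translation":[0,0,0],"yaw":0}]' - 60
cat > pk.py <<'E'
from edge import *
# pack pose fit from corner points: v=[x,y,z(center), yaw,pitch,roll]
from scipy.spatial.transform import Rotation as Rn
def corners(v):
    R=Rn.from_euler('ZYX',v[3:]).as_matrix()
    return {k:np.array(v[:3])+R@np.array(k) for k in [(a,b,c) for a in(-.033,.033) for b in(-.023,.023) for c in(-.012,.012)]}
def drawpk(cam,im,v,box,s,name):
    r0,r1,c0,c1=box
    g=cv2.resize(np.ascontiguousarray(im[r0:r1,c0:c1]),None,fx=s,fy=s,interpolation=cv2.INTER_CUBIC)
    C=corners(v);P={k:proj(cam,x) for k,x in C.items()}
    for k in P:
        for l in P:
            if sum(abs(np.array(k)-l)>1e-6)==1:
                f=lambda q:(int((q[1]-c0+.5)*s),int((q[0]-r0+.5)*s))
                cv2.line(g,f(P[k]),f(P[l]),(255,0,0) if k[0]>0 and l[0]>0 else (255,255,0),1)
    cv2.imwrite('pics/'+name+'.png',g[:,:,::-1])
E
python3 - <<'E'
from pk import *
o=bot.get_obs();p=np.array(o['ee_pos']);R=np.array(o['tcp_rot']);print(p,R,o['contact_force'])
for pit in (32,38):
    th=np.radians(pit);yaw=np.radians(97.2)
    # center = TCP - 3*u - 7.5*v
    ux=np.array([np.cos(yaw)*np.cos(th),np.sin(yaw)*np.cos(th),-np.sin(th)]);vx=np.array([np.cos(yaw)*np.sin(th),np.sin(yaw)*np.sin(th),np.cos(th)])
    c=p-.002*ux-.0075*vx
    im=bot.read_camera('side');drawpk('side',im,[*c,yaw,th,0],(100,190,110,210),7,'o_side%d'%pit)
save('o_top',bot.read_camera('top'),(170,260,110,200),6)
E
```

```text
time: 18.9
ee_pos: [0.435, 0.4617, 0.111]
tcp_rot: [[-0.134, 0.99, 0.036], [0.988, 0.13, 0.082], [0.076, 0.046, -0.996]]
contact_force: [0.9, -0.3, -1.6]
grip_width: 0.517
[0.435  0.4617 0.111 ] [[-0.1336  0.9904  0.0357]
 [ 0.9881  0.1303  0.0818]
 [ 0.0764  0.0462 -0.996 ]] [ 0.869  -0.2851 -1.5996]
```

View pics/o_side32.png

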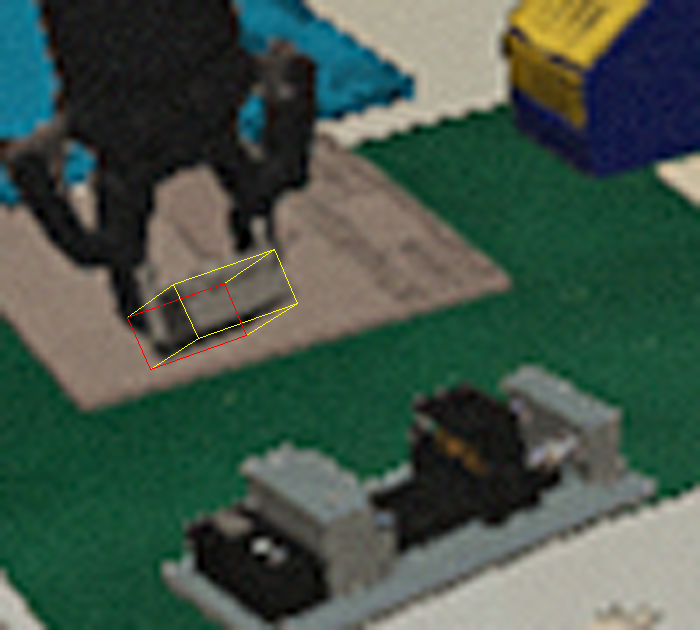

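View pics/o_side38.png

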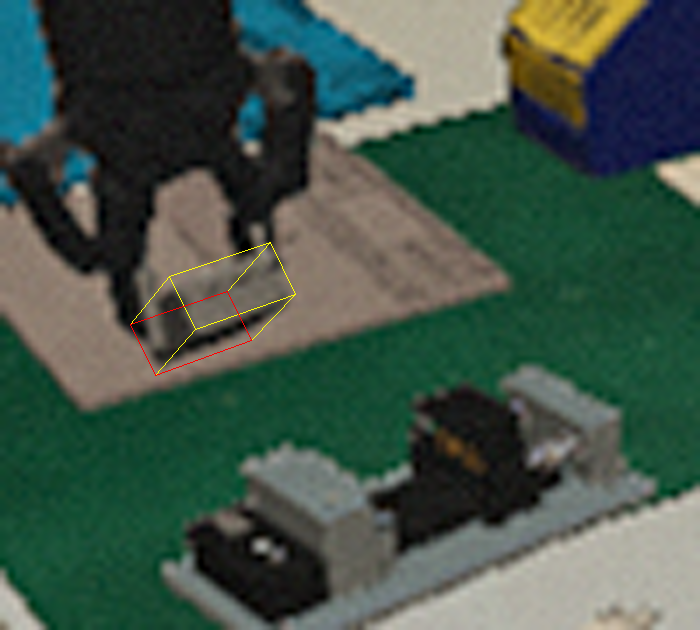

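```bash
python3 -m crank '[{"translation":[0,0,4],"yaw":-7.1},{"translation":[0,0,4],"yaw":-7.1},{"translation":[0,0,4],"yaw":-7.1},{"translation":[0,-3,3],"yaw":-7.1},{"translation":[0,-6,1],"yaw":-7.1}]'; python3 -m crank '[{"translation":[3,-10,1],"yaw":-7.1},{"translation":[3,-10,1],"yaw":-7.1},{"translation":[3,-10,1],"yaw":-7.1},{"translation":[3,-10,1],"yaw":-7.1},{"translation":[3,-10,1],"yaw":-7.1}]'
python3 - <<'E'
from h import *
o=bot.get_obs();print(o['ee_pos'],o['tcp_rot'],np.round(o['joints'],3))
E
```

```text
time: 19.47
ee_pos: [0.4297, 0.4453, 0.1126]
tcp_rot: [[0.475, 0.878, 0.058], [0.878, -0.477, 0.035], [0.059, 0.034, -0.998]]
contact_force: [0.1, 0.9, -2.3]
grip_width: 0.526
time: 19.88
ee_pos: [0.4397, 0.3898, 0.1076]
tcp_rot: [[0.9, 0.433, 0.057], [0.435, -0.901, -0.016], [0.044, 0.039, -0.998]]
contact_force: [-0.0, 0.4, -1.5]
grip_width: 0.524
[0.43973873 0.38983652 0.1076108 ] [[ 0.89957142  0.43307751  0.0567021 ]
 [ 0.43452593 -0.90052217 -0.0157173 ]
 [ 0.04425469  0.03877737 -0.99826742]] [-1.303  0.594  0.654  1.915 -0.444  0.753 -1.535]
```

```bash
python3 -m crank '[{"translation":[2,0,2],"yaw":-7},{"translation":[3,0,2],"yaw":-7},{"translation":[3,0,1],"yaw":-4},{"translation":[3,0,0],"yaw":0},{"translation":[0,0,0],"yaw":0}]'
python3 - <<'E'
from pk import *
o=bot.get_obs();p=np.array(o['ee_pos']);R=np.array(o['tcp_rot']);print(p,R,o['contact_force'],np.round(o['joints'],3))
yaw=np.arctan2(R[1,0],R[0,0]);print('yaw',np.degrees(yaw))
im=bot.read_camera('side')
th=np.radians(37)
ux=np.array([np.cos(yaw)*np.cos(th),np.sin(yaw)*np.cos(th),-np.sin(th)]);vx=np.array([np.cos(yaw)*np.sin(th),np.sin(yaw)*np.sin(th),np.cos(th)])
c=p-.003*ux-.0075*vx
save('p_side',im,(110,200,110,210),7);drawpk('side',im,[*c,yaw,th,0],(110,200,110,210),7,'p_side37')
save('p_top',bot.read_camera('top'),(170,260,110,200),6)
E
```

```text
time: 20.3
ee_pos: [0.4487, 0.3816, 0.1038]
tcp_rot: [[0.992, 0.121, 0.041], [0.123, -0.991, -0.048], [0.035, 0.053, -0.998]]
contact_force: [0.2, 0.1, -1.9]
grip_width: 0.522
[0.4487 0.3816 0.1038] [[ 0.9918  0.1208  0.0415]
 [ 0.1228 -0.9913 -0.0484]
 [ 0.0353  0.0531 -0.998 ]] [ 0.2103  0.1217 -1.8976] [-1.343  0.646  0.744  1.893 -0.503  0.808 -1.795]
yaw 7.0561592137762625
```

View pics/p_side.png

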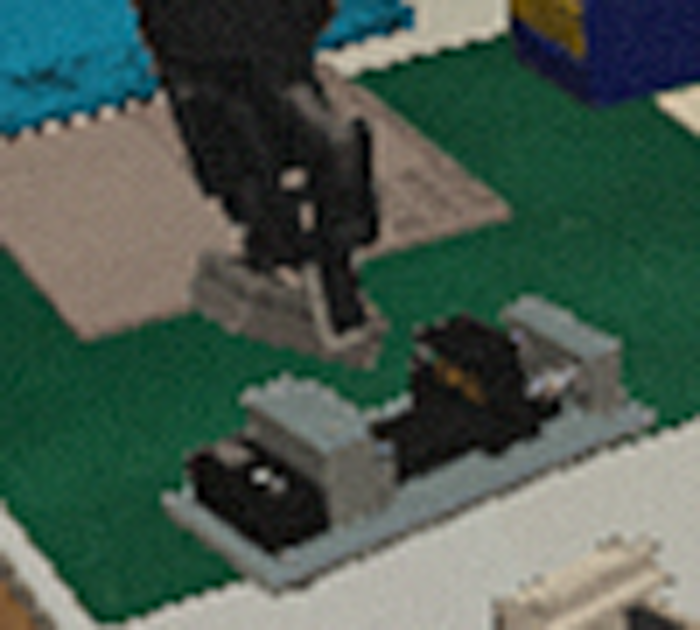

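View pics/p_side37.png

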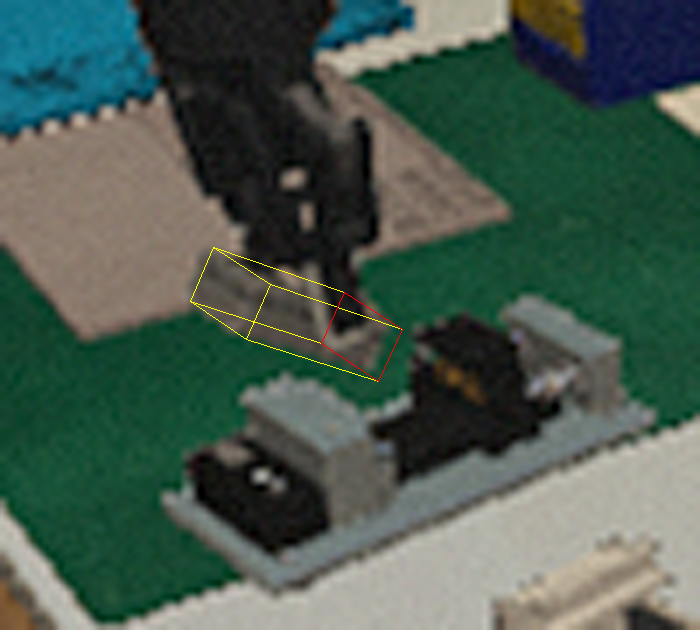

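View pics/p_top.png

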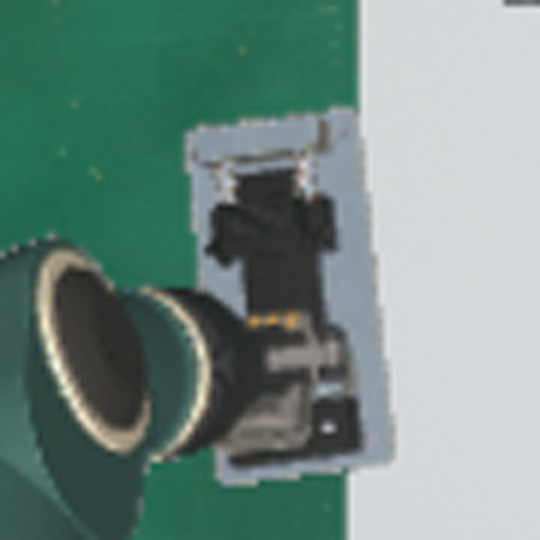

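Run:
```python
from pk import *
im=bot.read_camera('side')
save('q_side',im,(135,172,130,175),16)
```

```text
(no output)
```

View pics/q_side.png

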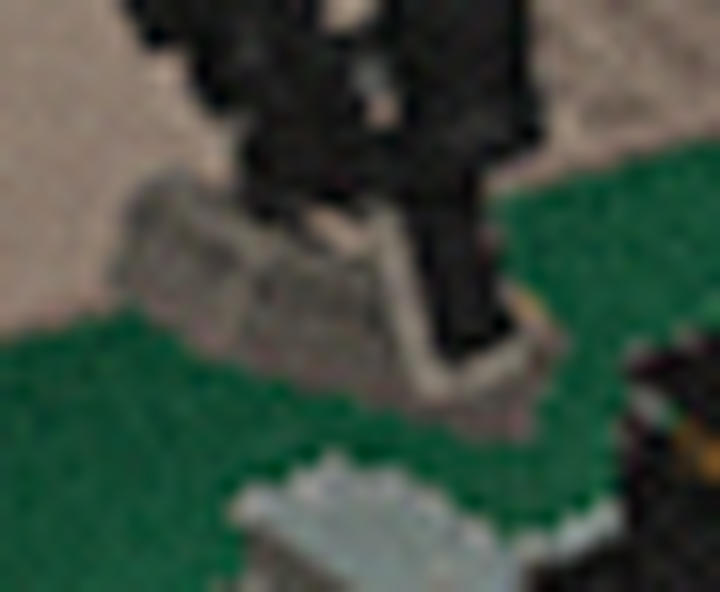

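```bash
cat >> pk.py <<'E'
def fitpk(obs,v0,free=(0,1,2,4)):
    v0=np.array(v0,float)
    def full(x): v=v0.copy();v[list(free)]=x;return v
    def f(x):
        C=corners(full(x));return np.concatenate([np.array(proj('side',C[k]))-at for k,at in obs])
    s=least_squares(f,v0[list(free)],loss='soft_l1',f_scale=.5);return full(s.x),np.array(f(s.x)).reshape(-1,2)
E
python3 - <<'E'
from pk import *
px=lambda p:np.array([(p[1]+.5)/16-.5+135,(p[0]+.5)/16-.5+130])
a,b,h=.033,.023,.012
obs=[((-a,b,h),px((140,172))),((-a,b,-h),px((118,290))),((-a,-b,-h),px((222,352))),((-a,-b,h),px((245,250))),((a,-b,-h),px((525,440))),((a,-b,h),px((562,345)))]
v0=[.445,.38,.097,.123,.6,0]
for fr in((0,1,2,4),(0,1,2,3,4),(0,1,2,3,4,5),(4,)):
    v,r=fitpk(obs,[.4458,.3812,.0975,.123,.6,0] if fr==(4,) else v0,fr);print(v[:3],np.degrees(v[3:]),np.abs(r).max(),np.sqrt((r**2).mean()))
    im=bot.read_camera('side') if fr==(0,1,2,4) else im
    if fr==(0,1,2,4):drawpk('side',im,v,(135,172,130,175),16,'q2')
E
```

```text
[0.4574 0.4428 0.0711] [ 7.0474 33.1378  0.    ] 1.3895830268192526 0.7271569457053082
[0.4619 0.4544 0.065 ] [ 3.2322 31.6461  0.    ] 1.362295068392683 0.6575542466099515
[0.4625 0.4558 0.0637] [ 0.0295 32.3146 -4.47  ] 1.1495215012556628 0.5696765852564074
[0.4458 0.3812 0.0975] [ 7.0474 35.6264  0.    ] 4.539579425332249 2.3673566837424604
```

View pics/q2.png

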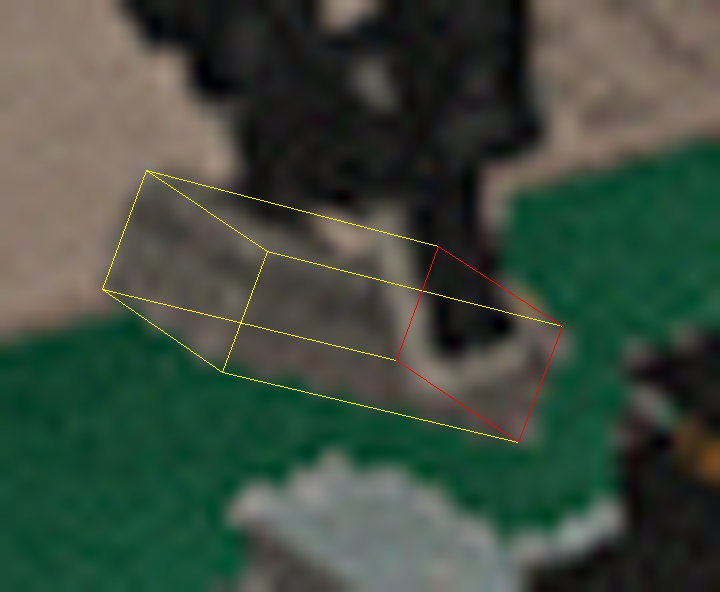

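Run:
```python
from pk import *
px=lambda p:np.array([(p[1]+.5)/16-.5+135,(p[0]+.5)/16-.5+130])
a,b,h=.033,.023,.012
obs=[((-a,b,h),px((140,172))),((-a,b,-h),px((118,290))),((-a,-b,-h),px((222,352))),((-a,-b,h),px((245,250))),((a,-b,-h),px((525,440))),((a,-b,h),px((562,345)))]
im=bot.read_camera('side')
for fr,nm in(((0,2,4),'r1'),((0,2,3,4,5),'r2')):
    v,r=fitpk(obs,[.4458,.3812,.0975,.123,.6,0],fr);print(v[:3],np.degrees(v[3:]),np.sqrt((r**2).mean()));print(r)
    drawpk('side',im,v,(135,172,130,175),16,nm)
print(proj('side',[.4487,.3816,.1038]))
```

```text
[0.4379 0.3812 0.1023] [ 7.0474 34.2423  0.    ] 0.9338088352453101
[[-0.5506 -0.1985]
 [-0.0787 -1.8377]
 [ 1.5968 -0.3763]
 [-0.0663  1.3054]
 [ 1.0973  0.1212]
 [-0.6326  0.8481]]
[0.4382 0.3812 0.1017] [ 0.8539 33.9502 -4.6158] 0.8486621165752519
[[-0.3601  0.0333]
 [ 0.1375 -1.5098]
 [ 1.1452 -1.2515]
 [-0.5703  0.3344]
 [ 1.309   0.2827]
 [-0.4975  0.9262]]
(np.float64(152.4291784022075), np.float64(153.84439091878383))
```

View pics/r1.png

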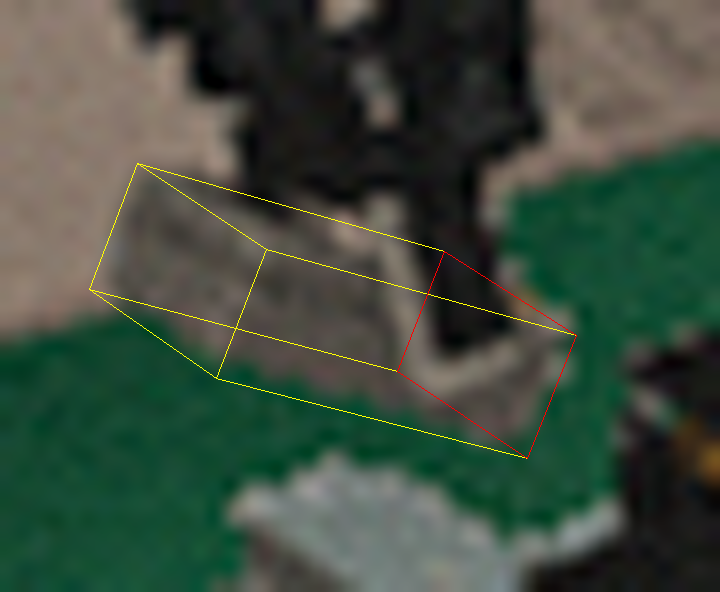

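Run:
```python
from pk import *
im=bot.read_camera('top');save('s_top',im,(205,250,135,180),14)
print(bot.spot_point('top','wide_pack_contacts')[:3])
for z in(.088,.092,.096):print(back('top',(223.2,155.4),z))
```

```text
[{'at': [142.2, 328.4], 'confidence': 0.77}, {'at': [183.1, 253.6], 'confidence': 0.64}, {'at': [222.5, 152.9], 'confidence': 0.57}]
[0.468  0.3798 0.088 ]
[0.4679 0.3787 0.092 ]
[0.4678 0.3777 0.096 ]
```

View pics/s_top.png

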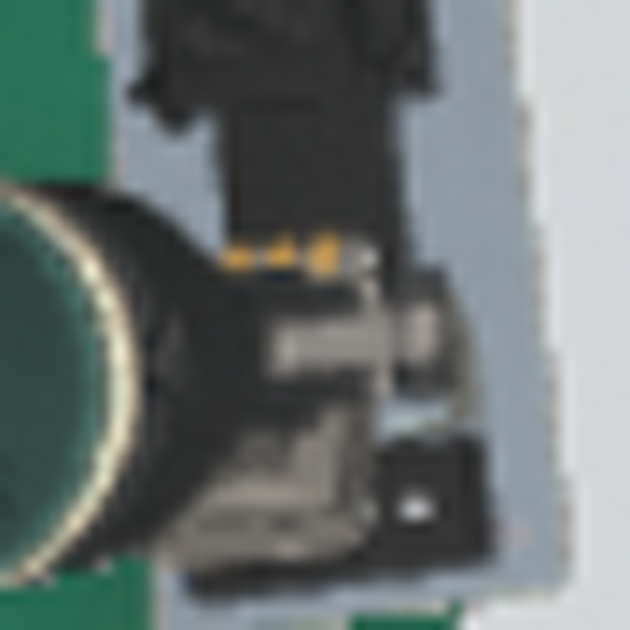

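Run:
```python
from h import *
im=bot.read_camera('top').astype(float)
p=np.array([.4865,.395]);c,s=np.cos(.131),np.sin(.131)
loc=lambda q:(np.array([[c,s],[-s,c]])@(q[:2]-p))*1e3
g=im.mean(2)
# deck edges at rows 212..224, z=.022 ; block wide at rows 205-211 z=.034
for r in range(203,230,2):
    row=g[r,135:180]
    print(r,np.round(row[5:38]).astype(int).tolist())
```

```text
203 [79, 100, 154, 155, 155, 153, 138, 129, 158, 92, 49, 45, 46, 48, 43, 47, 46, 49, 49, 37, 53, 92, 57, 49, 51, 100, 153, 154, 153, 156, 161, 179, 214]
205 [80, 99, 156, 155, 146, 69, 47, 46, 42, 41, 39, 46, 55, 53, 55, 51, 47, 51, 51, 38, 39, 47, 51, 51, 45, 84, 152, 152, 152, 154, 157, 166, 214]
207 [81, 103, 161, 152, 141, 69, 45, 48, 54, 54, 49, 46, 44, 44, 47, 48, 56, 53, 51, 44, 39, 46, 51, 49, 49, 74, 150, 153, 153, 153, 152, 158, 214]
209 [82, 81, 101, 157, 144, 79, 39, 44, 43, 44, 46, 46, 50, 49, 47, 50, 49, 48, 49, 50, 43, 44, 41, 47, 56, 64, 128, 152, 152, 153, 151, 157, 214]
211 [82, 81, 100, 146, 65, 39, 38, 47, 48, 48, 48, 48, 48, 49, 50, 50, 51, 52, 52, 49, 47, 51, 48, 67, 74, 75, 116, 153, 153, 152, 153, 163, 209]
213 [81, 81, 97, 149, 153, 144, 75, 42, 64, 99, 74, 47, 48, 48, 48, 49, 49, 50, 50, 50, 52, 51, 59, 105, 154, 155, 155, 155, 153, 151, 152, 155, 159]
215 [80, 81, 99, 153, 153, 152, 153, 154, 154, 146, 88, 48, 48, 49, 49, 49, 49, 49, 51, 51, 53, 52, 61, 101, 153, 152, 154, 155, 155, 153, 155, 154, 171]
217 [75, 76, 94, 143, 153, 154, 154, 153, 153, 147, 109
[... 311 characters left out ...]
52, 64, 60, 54, 64, 72, 64, 64, 52, 51, 65, 123, 153, 154, 154, 156, 155, 155, 154, 159]
223 [146, 171, 84, 62, 50, 43, 42, 43, 45, 59, 107, 134, 130, 123, 130, 128, 117, 140, 136, 120, 121, 64, 52, 61, 98, 142, 144, 152, 154, 153, 154, 153, 156]
225 [97, 153, 182, 107, 62, 52, 43, 44, 43, 44, 44, 48, 51, 51, 50, 52, 54, 65, 66, 62, 86, 135, 58, 64, 72, 67, 73, 132, 153, 153, 154, 153, 156]
227 [83, 91, 158, 172, 81, 61, 48, 54, 45, 44, 44, 45, 43, 51, 62, 72, 68, 77, 80, 84, 95, 130, 111, 103, 138, 142, 99, 111, 140, 154, 154, 155, 156]
229 [76, 97, 117, 215, 123, 48, 57, 64, 45, 43, 44, 44, 47, 59, 110, 148, 137, 138, 138, 137, 138, 138, 134, 111, 134, 144, 98, 91, 116, 153, 156, 155, 155]
```

Run:
```python
from h import *
p=np.array([.4865,.395]);c,s=np.cos(.131),np.sin(.131)
loc=lambda q:(np.array([[c,s],[-s,c]])@(q[:2]-p))*1e3
for r,l,rt in((215,149.8,163.0),(217,150.15,163.3),(219,150.45,163.5)):
    print(loc(back('top',(r,l),.022)),loc(back('top',(r,rt),.012)),loc(back('top',(r,rt),.022)))
# base right/left edges
for r,l,rt in((207,141.4,171.6),(215,142.3,172.4)): print(loc(back('top',(r,l),.012)),loc(back('top',(r,rt),0)))
# deck far/ fixed face: pack on TCP check
```

```text
[12.02301709 20.48318744] [  7.5076884  -19.18109024] [  6.70501414 -21.61662369]
[ 5.49657389 19.92721291] [  0.95009085 -19.54979533] [  0.20322912 -21.98219069]
[-1.00014667 19.53130594] [ -5.55729452 -19.596786  ] [ -6.24877108 -22.02878142]
[42.15309204 48.11869132] [ 31.03124513 -46.69826329]
[15.91932331 47.40936579] [  4.6129383  -46.79986863]
```

```bash
python3 -m crank '[{"translation":[2,8,-6],"yaw":0},{"translation":[0,1,-6],"yaw":0},{"translation":[0,0,-5],"yaw":0},{"translation":[0,0,0],"yaw":0}]'
cat > cr.py <<'E'
from h import *
P=np.array([.4865,.395]);c,s=np.cos(.131),np.sin(.131)
def loc(q): return (np.array([[c,s],[-s,c]])@(np.array(q[:2])-P))*1e3
def st():
    o=bot.get_obs();R=np.array(o['tcp_rot']);print('t',round(o['time'],2),'cradle xy',np.round(loc(o['ee_pos']),1),'z',round(o['ee_pos'][2]*1e3,1),'yaw',round(np.degrees(np.arctan2(R[1,0],R[0,0])),1),'lean',np.round(R[:,2],3),'F',np.round(o['contact_force'],1),'g',round(o['grip_width'],3),'q',np.round(o['joints'],2))
def wd(x,y): return np.round([c*x-s*y,s*x+c*y],1)
if __name__=='__main__': st()
E
python3 cr.py
```

```text
time: 21.03
ee_pos: [0.4506, 0.3936, 0.0872]
tcp_rot: [[0.992, 0.121, 0.042], [0.123, -0.991, -0.043], [0.037, 0.048, -0.998]]
contact_force: [0.1, 0.3, -1.5]
grip_width: 0.526
t 21.03 cradle xy [-35.8   3.3] z 87.2 yaw 7.1 lean [ 0.042 -0.043 -0.998] F [ 0.1  0.3 -1.5] g 0.526 q [-1.33  0.68  0.72  1.88 -0.53  0.79 -1.79]
```

```bash
python3 -m crank '[{"translation":[0,-3,-4],"yaw":0},{"translation":[0,0,0],"yaw":0}]' - 40; python3 -m crank '[{"translation":[8,1,-5],"yaw":0},{"translation":[8,1,-5.5],"yaw":0},{"translation":[0,0,0],"yaw":0}]'; python3 cr.py;  python3 - <<'E'
from h import *
save('t_side',bot.read_camera('side'),(110,200,110,210),7)
E
```

```text
time: 21.2
ee_pos: [0.4503, 0.3901, 0.082]
tcp_rot: [[0.992, 0.122, 0.041], [0.124, -0.991, -0.044], [0.036, 0.049, -0.998]]
contact_force: [0.6, -0.4, -2.2]
grip_width: 0.525
time: 21.45
ee_pos: [0.4677, 0.3921, 0.0706]
tcp_rot: [[0.992, 0.122, 0.042], [0.124, -0.991, -0.044], [0.036, 0.049, -0.998]]
contact_force: [0.4, -0.1, -2.3]
grip_width: 0.521
t 21.45 cradle xy [-19.   -0.4] z 70.6 yaw 7.1 lean [ 0.042 -0.044 -0.998] F [ 0.4 -0.1 -2.3] g 0.521 q [-1.29  0.72  0.7   1.85 -0.55  0.78 -1.76]
```

View pics/t_side.png

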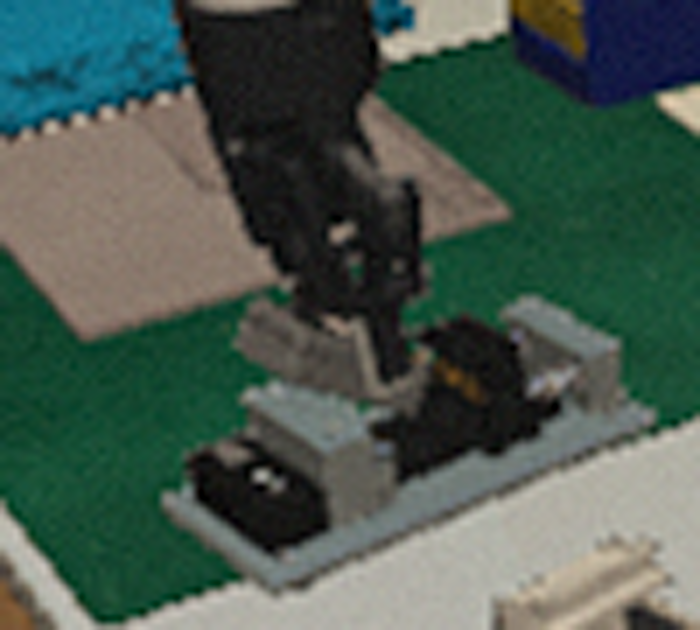

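```bash
python3 -m crank '[{"translation":[7,1,-5.5],"yaw":0},{"translation":[7,1,-5],"yaw":0},{"translation":[0,0,0],"yaw":0}]'; python3 cr.py;  python3 - <<'E'
from h import *
save('u_side',bot.read_camera('side'),(130,180,135,200),11)
save('u_top',bot.read_camera('top'),(190,250,130,190),10)
E
```

```text
time: 21.75
ee_pos: [0.4827, 0.3942, 0.0594]
tcp_rot: [[0.992, 0.122, 0.041], [0.123, -0.991, -0.044], [0.035, 0.049, -0.998]]
contact_force: [0.3, -0.4, -2.4]
grip_width: 0.522
t 21.75 cradle xy [-3.9 -0.3] z 59.4 yaw 7.1 lean [ 0.041 -0.044 -0.998] F [ 0.3 -0.4 -2.4] g 0.522 q [-1.26  0.75  0.68  1.82 -0.56  0.78 -1.75]
```

View pics/u_side.png

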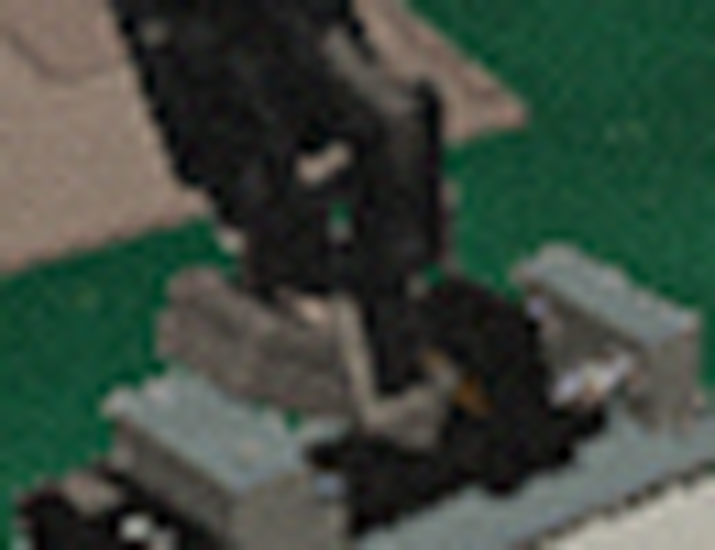

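View pics/u_top.png

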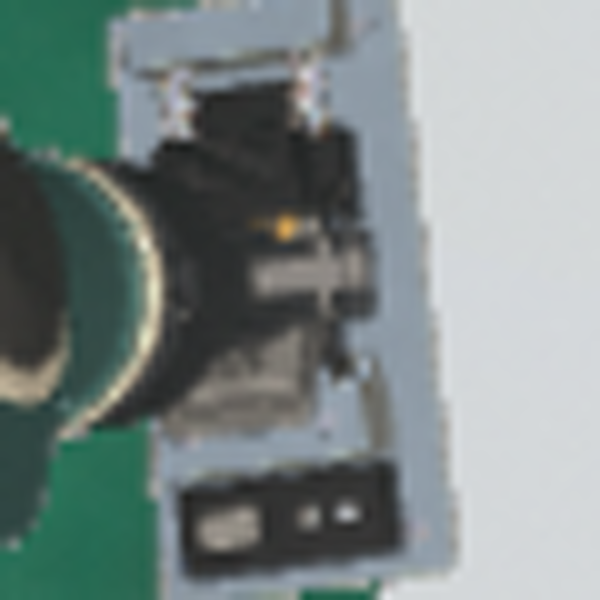

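```bash
python3 -m crank '[{"translation":[5,0.7,-3.5],"yaw":0},{"translation":[0,0,0],"yaw":0}]'; python3 cr.py; python3 -m crank '[{"translation":[4,0.5,-2.5],"yaw":0},{"translation":[0,0,0],"yaw":0}]'; python3 cr.py
```

```text
time: 22.02
ee_pos: [0.4871, 0.395, 0.0562]
tcp_rot: [[0.992, 0.122, 0.04], [0.124, -0.991, -0.044], [0.035, 0.048, -0.998]]
contact_force: [-0.6, -0.1, -2.7]
grip_width: 0.526
t 22.02 cradle xy [ 0.6 -0. ] z 56.2 yaw 7.1 lean [ 0.04  -0.044 -0.998] F [-0.6 -0.1 -2.7] g 0.526 q [-1.25  0.76  0.68  1.81 -0.57  0.78 -1.74]
time: 22.18
ee_pos: [0.4903, 0.3958, 0.0533]
tcp_rot: [[0.992, 0.123, 0.038], [0.124, -0.991, -0.044], [0.032, 0.048, -0.998]]
contact_force: [-0.7, -0.4, -2.0]
grip_width: 0.521
t 22.18 cradle xy [3.9 0.3] z 53.3 yaw 7.2 lean [ 0.038 -0.044 -0.998] F [-0.7 -0.4 -2. ] g 0.521 q [-1.24  0.77  0.67  1.8  -0.57  0.78 -1.74]
```

```bash
python3 -m crank '[{"translation":[3,0.4,-2],"yaw":0},{"translation":[0,0,0],"yaw":0}]'; python3 cr.py
python3 - <<'E'
from h import *
save('v_side',bot.read_camera('side'),(130,180,135,200),11)
E
```

```text
time: 22.35
ee_pos: [0.4909, 0.3963, 0.0507]
tcp_rot: [[0.992, 0.124, 0.032], [0.126, -0.991, -0.045], [0.026, 0.049, -0.998]]
contact_force: [-3.2, -0.4, -1.0]
grip_width: 0.525
t 22.35 cradle xy [4.5 0.7] z 50.7 yaw 7.2 lean [ 0.032 -0.045 -0.998] F [-3.2 -0.4 -1. ] g 0.525 q [-1.23  0.77  0.67  1.8  -0.57  0.78 -1.73]
```

View pics/v_side.png

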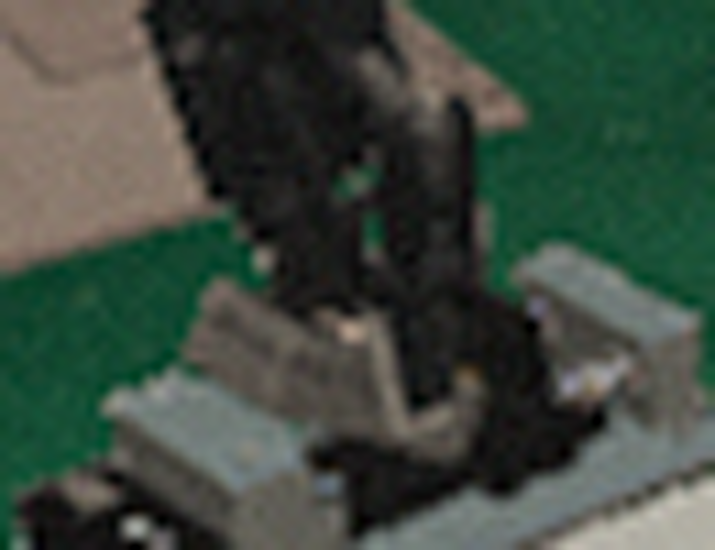

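```bash
python3 -m crank '[{"translation":[0,0,0],"yaw":0},{"translation":[0,0,0],"yaw":0},{"translation":[0,0,0],"yaw":0}]' 0.35 20; python3 cr.py
python3 - <<'E'
from h import *
save('w_side',bot.read_camera('side'),(130,180,135,200),11)
E
```

```text
time: 22.65
ee_pos: [0.4931, 0.3969, 0.052]
tcp_rot: [[0.992, 0.124, 0.038], [0.126, -0.991, -0.043], [0.032, 0.047, -0.998]]
contact_force: [0.2, -0.3, 0.6]
grip_width: 0.678
t 22.65 cradle xy [6.8 1. ] z 52.0 yaw 7.2 lean [ 0.038 -0.043 -0.998] F [ 0.2 -0.3  0.6] g 0.678 q [-1.23  0.77  0.67  1.8  -0.57  0.78 -1.73]
```

View pics/w_side.png

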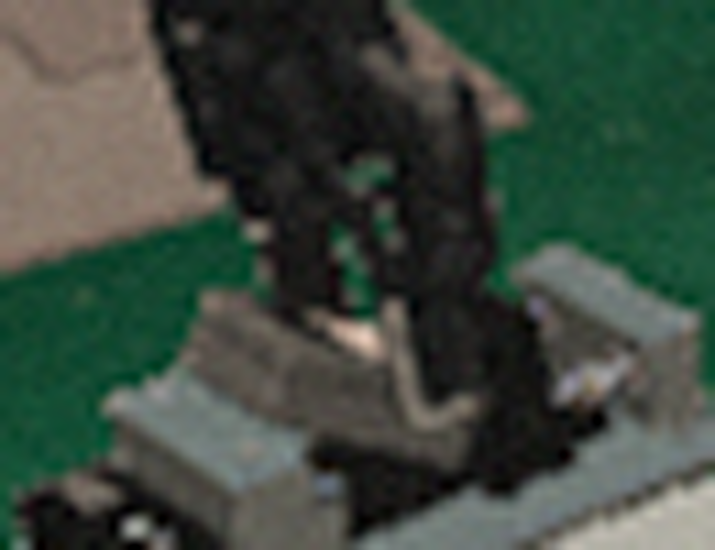

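```bash
python3 -m crank '[{"translation":[-4,-1,6],"yaw":0},{"translation":[-8,-1.5,1],"yaw":0},{"translation":[-8,-1,0],"yaw":0},{"translation":[-1,0,0],"yaw":0},{"translation":[0,0,0],"yaw":0}]'; python3 cr.py
```

```text
time: 23.12
ee_pos: [0.4716, 0.3931, 0.0613]
tcp_rot: [[0.992, 0.123, 0.042], [0.124, -0.991, -0.041], [0.036, 0.046, -0.998]]
contact_force: [-0.8, -0.0, 0.2]
grip_width: 0.677
t 23.12 cradle xy [-15.    0.1] z 61.3 yaw 7.2 lean [ 0.042 -0.041 -0.998] F [-0.8 -0.   0.2] g 0.677 q [-1.27  0.73  0.68  1.85 -0.56  0.76 -1.75]
```

```bash
python3 -m crank '[{"translation":[0,0,-4],"yaw":0},{"translation":[0,0,0],"yaw":0},{"translation":[0,0,0],"yaw":0},{"translation":[0,0,0],"yaw":0},{"translation":[0,0,0],"yaw":0}]' -1 25; python3 cr.py
python3 - <<'E'
from h import *
save('x_side',bot.read_camera('side'),(130,180,135,200),11)
E
```

```text
time: 23.53
ee_pos: [0.4716, 0.3939, 0.0577]
tcp_rot: [[0.991, 0.123, 0.042], [0.125, -0.991, -0.04], [0.037, 0.044, -0.998]]
contact_force: [-2.0, -0.4, 3.6]
grip_width: 0.532
t 23.53 cradle xy [-14.9   0.8] z 57.7 yaw 7.2 lean [ 0.042 -0.04  -0.998] F [-2.  -0.4  3.6] g 0.532 q [-1.27  0.74  0.68  1.85 -0.57  0.76 -1.75]
```

View pics/x_side.png

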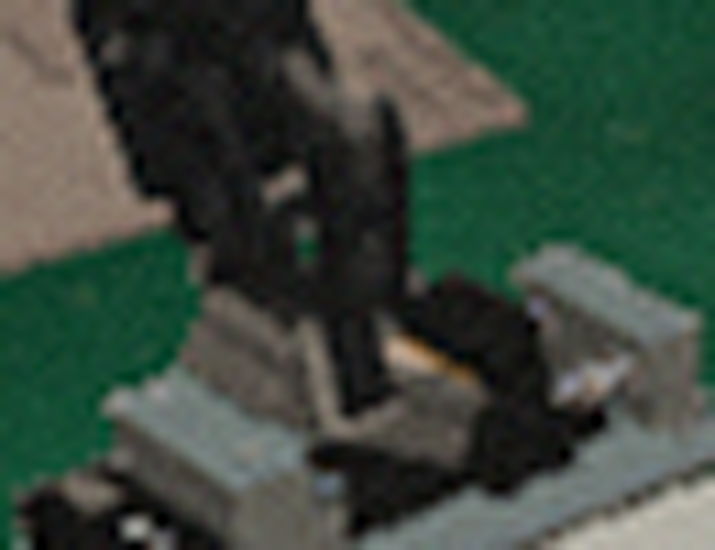

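```bash
python3 -m crank '[{"translation":[6,0.8,0],"yaw":0},{"translation":[6,0.8,0],"yaw":0},{"translation":[0,0,0],"yaw":0}]'; python3 cr.py
python3 - <<'E'
from h import *
save('y_side',bot.read_camera('side'),(130,180,135,200),11)
E
```

```text
time: 23.83
ee_pos: [0.4745, 0.3942, 0.0579]
tcp_rot: [[0.992, 0.126, 0.019], [0.127, -0.991, -0.044], [0.013, 0.046, -0.999]]
contact_force: [0.2, -0.9, 3.9]
grip_width: 0.537
t 23.83 cradle xy [-12.1   0.7] z 57.9 yaw 7.3 lean [ 0.019 -0.044 -0.999] F [ 0.2 -0.9  3.9] g 0.537 q [-1.25  0.75  0.67  1.82 -0.57  0.79 -1.74]
```

View pics/y_side.png

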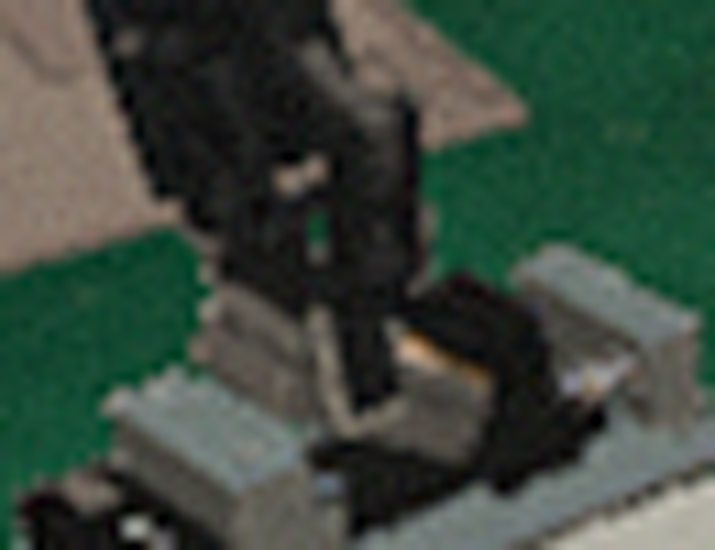

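```bash
python3 -m crank '[{"translation":[7,0.8,0],"yaw":0},{"translation":[7,0.8,0],"yaw":0},{"translation":[7,0.8,0],"yaw":0}]'; python3 cr.py
```

```text
time: 24.13
ee_pos: [0.4785, 0.3949, 0.0589]
tcp_rot: [[0.991, 0.132, -0.021], [0.131, -0.99, -0.051], [-0.028, 0.048, -0.998]]
contact_force: [-20.2, -6.3, 24.0]
grip_width: 0.536
t 24.13 cradle xy [-8.  1.] z 58.9 yaw 7.5 lean [-0.021 -0.051 -0.998] F [-20.2  -6.3  24. ] g 0.536 q [-1.22  0.76  0.66  1.79 -0.56  0.85 -1.73]
```

```bash
python3 - <<'E'
from h import *
save('z_side',bot.read_camera('side'),(130,180,135,200),11)
save('z_top',bot.read_camera('top'),(190,250,130,190),10)
E
python3 cr.py
```

```text
t 24.23 cradle xy [-6.7  1. ] z 58.8 yaw 7.5 lean [-0.019 -0.05  -0.999] F [-15.2  -4.6  17.6] g 0.535 q [-1.22  0.76  0.66  1.79 -0.57  0.85 -1.73]
```

View pics/z_side.png

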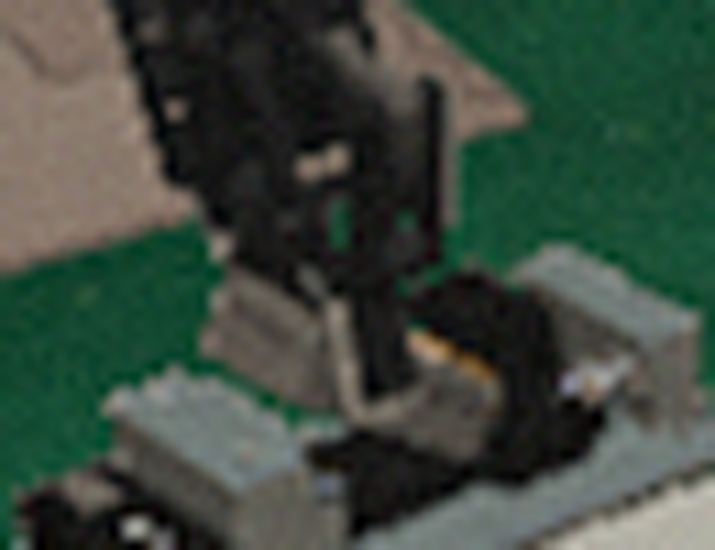

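View pics/z_top.png

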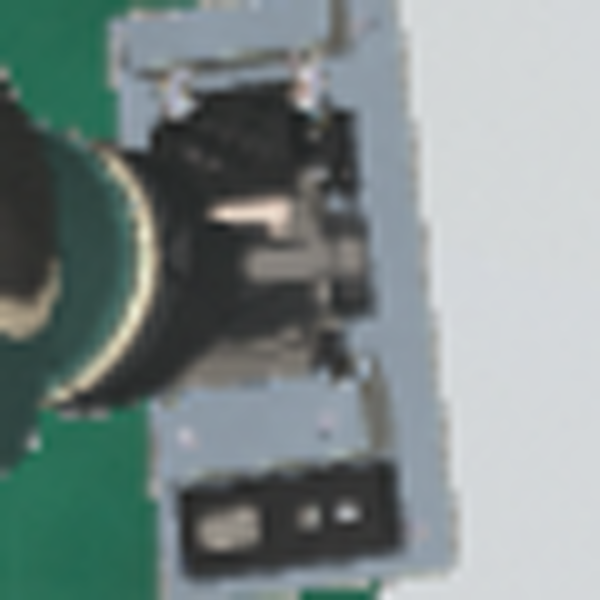

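```bash
python3 -m crank '[{"translation":[8,0.8,0],"yaw":0},{"translation":[8,0.8,0],"yaw":0}]' - 20; python3 cr.py; python3 -m crank '[{"translation":[8,0.8,0],"yaw":0}]'; python3 cr.py
```

```text
time: 24.4
ee_pos: [0.4826, 0.3957, 0.0597]
tcp_rot: [[0.989, 0.136, -0.05], [0.133, -0.99, -0.055], [-0.057, 0.048, -0.997]]
contact_force: [-18.7, -5.6, 21.2]
grip_width: 0.535
t 24.4 cradle xy [-3.8  1.2] z 59.7 yaw 7.7 lean [-0.05  -0.055 -0.997] F [-18.7  -5.6  21.2] g 0.535 q [-1.2   0.77  0.66  1.76 -0.56  0.89 -1.72]
time: 24.48
ee_pos: [0.484, 0.3959, 0.0602]
tcp_rot: [[0.988, 0.138, -0.065], [0.135, -0.989, -0.058], [-0.073, 0.049, -0.996]]
contact_force: [-18.5, -5.0, 19.3]
grip_width: 0.536
t 24.48 cradle xy [-2.4  1.2] z 60.2 yaw 7.8 lean [-0.065 -0.058 -0.996] F [-18.5  -5.   19.3] g 0.536 q [-1.19  0.78  0.65  1.74 -0.56  0.91 -1.72]
```

```bash
python3 -m crank '[{"translation":[8,0.8,-3],"yaw":0},{"translation":[8,0.8,-4],"yaw":0}]'; python3 cr.py;  python3 - <<'E'
from h import *
save('A_side',bot.read_camera('side'),(130,180,135,200),11)
E
python3 cr.py
```

```text
time: 24.65
ee_pos: [0.4892, 0.3967, 0.0567]
tcp_rot: [[0.985, 0.142, -0.093], [0.136, -0.989, -0.062], [-0.101, 0.048, -0.994]]
contact_force: [-16.6, -7.0, 28.2]
grip_width: 0.533
t 24.65 cradle xy [2.9 1.3] z 56.7 yaw 7.9 lean [-0.093 -0.062 -0.994] F [-16.6  -7.   28.2] g 0.533 q [-1.17  0.8   0.64  1.71 -0.57  0.95 -1.71]
t 24.7 cradle xy [3.5 1.2] z 56.5 yaw 7.8 lean [-0.094 -0.061 -0.994] F [-18.1  -5.2  24.8] g 0.537 q [-1.17  0.8   0.64  1.71 -0.57  0.95 -1.71]
```

View pics/A_side.png

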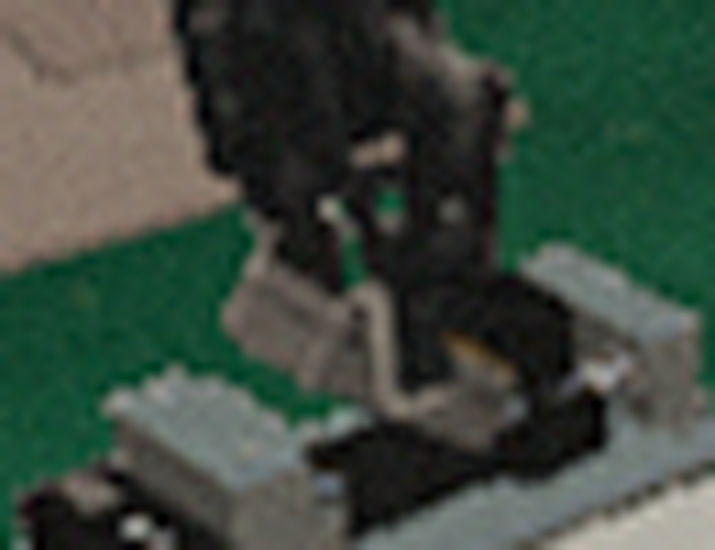

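```bash
python3 -m crank '[{"translation":[5,0.4,-7],"yaw":0},{"translation":[5,0.4,-8],"yaw":0}]'; python3 cr.py;  python3 - <<'E'
from h import *
save('B_side',bot.read_camera('side'),(130,180,135,200),11)
E
```

```text
time: 24.87
ee_pos: [0.4941, 0.397, 0.0476]
tcp_rot: [[0.983, 0.143, -0.111], [0.137, -0.989, -0.061], [-0.119, 0.045, -0.992]]
contact_force: [-13.2, -5.3, 32.0]
grip_width: 0.532
t 24.87 cradle xy [7.8 1. ] z 47.6 yaw 7.9 lean [-0.111 -0.061 -0.992] F [-13.2  -5.3  32. ] g 0.532 q [-1.14  0.82  0.63  1.69 -0.58  0.96 -1.7 ]
```

View pics/B_side.png

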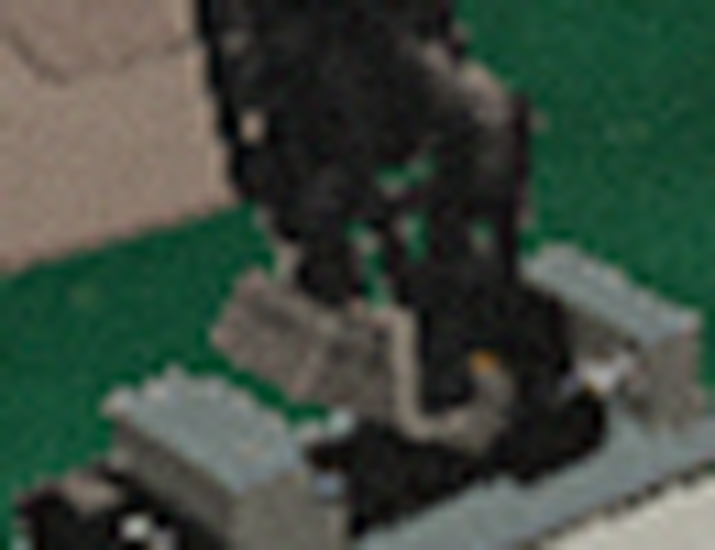

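```bash
python3 -m crank '[{"translation":[-4,-0.5,3],"yaw":0},{"translation":[-5,-0.6,4],"yaw":0},{"translation":[-3,-0.3,2],"yaw":0}]'; python3 cr.py; python3 -m crank '[{"translation":[0,0,0],"yaw":0},{"translation":[0,0,0],"yaw":0}]' 0.35; python3 cr.py;  python3 - <<'E'
from h import *
save('C_side',bot.read_camera('side'),(130,180,135,200),11)
E
```

```text
time: 25.17
ee_pos: [0.4782, 0.3946, 0.0542]
tcp_rot: [[0.982, 0.142, -0.121], [0.135, -0.989, -0.064], [-0.129, 0.046, -0.991]]
contact_force: [-0.1, -1.2, -2.3]
grip_width: 0.538
t 25.17 cradle xy [-8.3  0.6] z 54.2 yaw 7.8 lean [-0.121 -0.064 -0.991] F [-0.1 -1.2 -2.3] g 0.538 q [-1.16  0.8   0.63  1.72 -0.57  0.97 -1.71]
time: 25.33
ee_pos: [0.4784, 0.3947, 0.0542]
tcp_rot: [[0.982, 0.143, -0.12], [0.136, -0.989, -0.064], [-0.128, 0.046, -0.991]]
contact_force: [1.1, -0.5, -0.4]
grip_width: 0.682
t 25.33 cradle xy [-8.1  0.8] z 54.2 yaw 7.9 lean [-0.12  -0.064 -0.991] F [ 1.1 -0.5 -0.4] g 0.682 q [-1.16  0.8   0.63  1.72 -0.57  0.96 -1.71]
```

View pics/C_side.png

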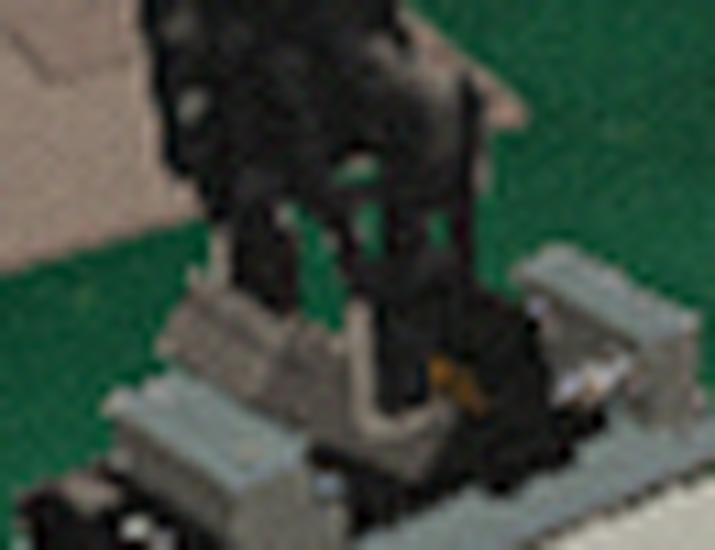

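Run:
```python
from pk import *
from cr import loc,P,c,s
px=lambda p:np.array([(p[1]+.5)/11-.5+130,(p[0]+.5)/11-.5+135])
a,b,h=.033,.023,.012
obs=[((-a,b,h),px((212,275))),((-a,b,-h),px((162,348))),((-a,-b,h),px((290,330))),((a,-b,-h),px((418,480)))]
im=bot.read_camera('side')
# constrain centre on cradle axis: param xc,z,pitch
def full(x): return np.array([P[0]+c*x[0],P[1]+s*x[0],x[1],.131,x[2],0])
def f(x):
    C=corners(full(x));return np.concatenate([np.array(proj('side',C[k]))-at for k,at in obs])
sol=least_squares(f,[-.01,.05,.65],loss='soft_l1');print(sol.x[:2]*1e3,np.degrees(sol.x[2]),np.round(f(sol.x),1))
drawpk('side',im,full(sol.x),(130,180,135,200),11,'D')
x=[-.0100,.0525,np.radians(38)];drawpk('side',im,full(x),(130,180,135,200),11,'D2')
```

```text
[-12.0463  51.3385] 42.928709708122604 [-0.5 -0.9  0.  -0.2 -0.2  0.2  0.8  1.1]
```

View pics/D.png

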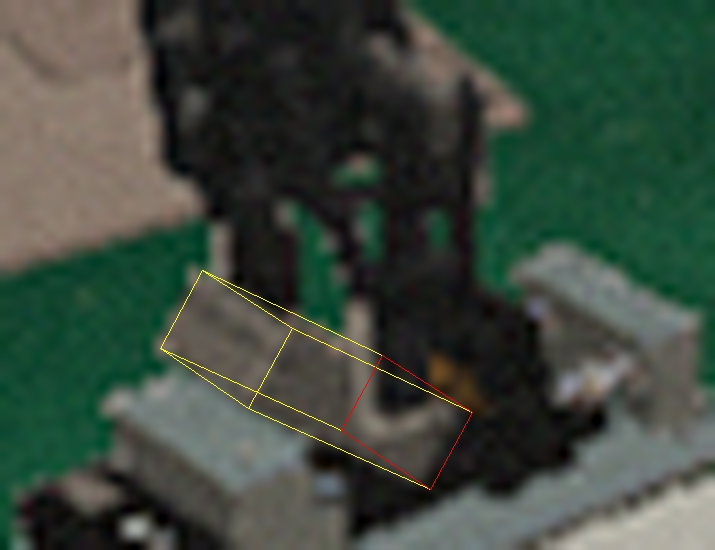

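```bash
python3 -m crank '[{"translation":[-3,-0.5,7],"yaw":0},{"translation":[-8,-1.2,4],"yaw":0},{"translation":[-7,-1,1],"yaw":0},{"translation":[-2,0,0],"yaw":0},{"translation":[0,0,0],"yaw":0}]'; python3 cr.py
```

```text
time: 25.85
ee_pos: [0.4577, 0.3914, 0.0676]
tcp_rot: [[0.983, 0.141, -0.119], [0.135, -0.989, -0.064], [-0.126, 0.047, -0.991]]
contact_force: [0.1, 0.5, -0.3]
grip_width: 0.674
t 25.85 cradle xy [-29.    0.1] z 67.6 yaw 7.8 lean [-0.119 -0.064 -0.991] F [ 0.1  0.5 -0.3] g 0.674 q [-1.2   0.75  0.65  1.77 -0.56  0.96 -1.72]
```

```bash
python3 -m crank '[{"translation":[0,0,-2],"yaw":0},{"translation":[0,0,0],"yaw":0},{"translation":[0,0,0],"yaw":0},{"translation":[0,0,0],"yaw":0},{"translation":[0,0,0],"yaw":0}]' -1 80; python3 cr.py; python3 -m crank '[{"translation":[5,0.6,1],"yaw":0},{"translation":[5,0.6,0],"yaw":0}]'; python3 cr.py
python3 - <<'E'
from h import *
save('E_side',bot.read_camera('side'),(130,180,135,200),11)
E
```

```text
time: 26.27
ee_pos: [0.458, 0.3919, 0.0664]
tcp_rot: [[0.983, 0.142, -0.117], [0.135, -0.989, -0.062], [-0.125, 0.045, -0.991]]
contact_force: [-0.1, -0.3, 3.3]
grip_width: 0.517
t 26.27 cradle xy [-28.6   0.6] z 66.4 yaw 7.8 lean [-0.117 -0.062 -0.991] F [-0.1 -0.3  3.3] g 0.517 q [-1.2   0.76  0.64  1.77 -0.56  0.95 -1.72]
time: 26.43
ee_pos: [0.467, 0.3931, 0.0667]
tcp_rot: [[0.982, 0.143, -0.12], [0.136, -0.989, -0.063], [-0.127, 0.046, -0.991]]
contact_force: [-1.4, 0.7, 0.5]
grip_width: 0.524
t 26.43 cradle xy [-19.6   0.7] z 66.7 yaw 7.9 lean [-0.12  -0.063 -0.991] F [-1.4  0.7  0.5] g 0.524 q [-1.19  0.77  0.64  1.74 -0.56  0.97 -1.72]
```

View pics/E_side.png

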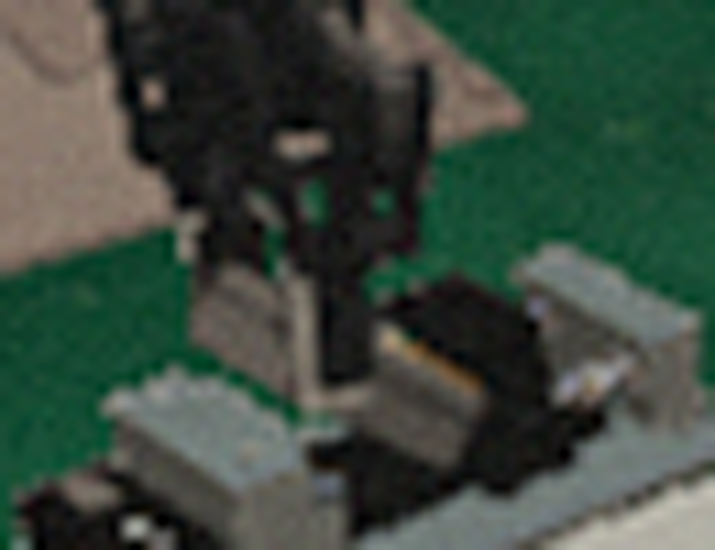

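```bash
python3 -m crank '[{"translation":[7,0.6,-3],"yaw":0},{"translation":[7,0.6,-3],"yaw":0}]'; python3 cr.py; python3 -m crank '[{"translation":[7,0.6,-4],"yaw":0},{"translation":[7,0.6,-4],"yaw":0}]'; python3 cr.py
```

```text
time: 26.65
ee_pos: [0.4693, 0.3934, 0.0667]
tcp_rot: [[0.977, 0.146, -0.155], [0.137, -0.988, -0.068], [-0.163, 0.045, -0.986]]
contact_force: [-26.3, -8.9, 46.8]
grip_width: 0.523
t 26.65 cradle xy [-17.3   0.7] z 66.7 yaw 8.0 lean [-0.155 -0.068 -0.986] F [-26.3  -8.9  46.8] g 0.523 q [-1.16  0.78  0.64  1.71 -0.56  1.02 -1.71]
time: 26.82
ee_pos: [0.4711, 0.3936, 0.0679]
tcp_rot: [[0.97, 0.15, -0.19], [0.139, -0.988, -0.071], [-0.199, 0.043, -0.979]]
contact_force: [-23.0, -8.1, 40.0]
grip_width: 0.526
t 26.82 cradle xy [-15.4   0.6] z 67.9 yaw 8.1 lean [-0.19  -0.071 -0.979] F [-23.   -8.1  40. ] g 0.526 q [-1.14  0.79  0.63  1.68 -0.56  1.06 -1.7 ]
```

```bash
python3 -m crank '[{"translation":[-3,-0.4,0],"yaw":0},{"translation":[-2,-0.3,0],"yaw":0}]'; python3 cr.py; python3 -m crank '[{"translation":[0,0,0],"yaw":0},{"translation":[0,0,0],"yaw":0}]' 0.35 40; python3 -m crank '[{"translation":[0,0,20],"yaw":0},{"translation":[-4,0,20],"yaw":0},{"translation":[-15,-2,5],"yaw":0},{"translation":[-15,-2,0],"yaw":0},{"translation":[0,0,0],"yaw":0}]' -1 40; python3 cr.py;  python3 - <<'E'
from h import *
save('F_side',bot.read_camera('side'),(130,180,135,200),11)
save('F_top',bot.read_camera('top'),(190,250,130,190),10)
E
```

```text
time: 26.98
ee_pos: [0.4656, 0.393, 0.0701]
tcp_rot: [[0.969, 0.15, -0.194], [0.139, -0.988, -0.069], [-0.203, 0.04, -0.978]]
contact_force: [0.6, -0.5, -3.0]
grip_width: 0.523
t 26.98 cradle xy [-21.    0.7] z 70.1 yaw 8.1 lean [-0.194 -0.069 -0.978] F [ 0.6 -0.5 -3. ] g 0.523 q [-1.14  0.78  0.62  1.7  -0.56  1.06 -1.7 ]
time: 27.15
ee_pos: [0.4665, 0.393, 0.0697]
tcp_rot: [[0.97, 0.15, -0.192], [0.139, -0.988, -0.069], [-0.2, 0.04, -0.979]]
contact_force: [0.3, 0.3, -0.9]
grip_width: 0.676
time: 27.57
ee_pos: [0.4353, 0.3874, 0.1131]
tcp_rot: [[0.971, 0.146, -0.187], [0.135, -0.988, -0.072], [-0.196, 0.045, -0.98]]
contact_force: [-1.0, 0.9, 1.3]
grip_width: 0.005
t 27.57 cradle xy [-51.7  -0.8] z 113.1 yaw 7.9 lean [-0.187 -0.072 -0.98 ] F [-1.   0.9  1.3] g 0.005 q [-1.21  0.69  0.66  1.76 -0.52  1.08 -1.75]
```

View pics/F_side.png

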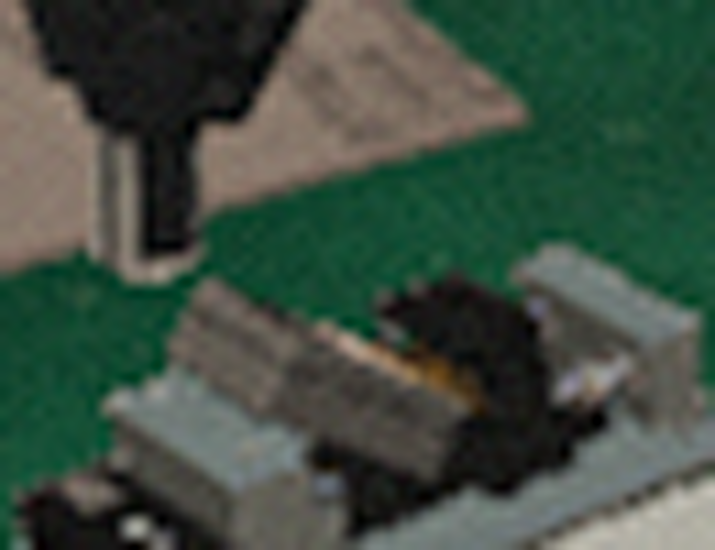

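View pics/F_top.png

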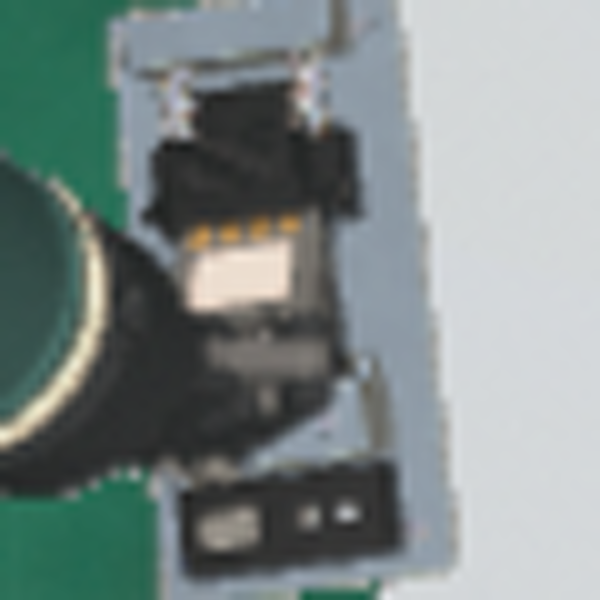

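```bash
cat > pf.py <<'E'
from pk import *
from cr import loc,P,c,s
a,b,h=.033,.023,.012
px=lambda p:np.array([(p[1]+.5)/11-.5+130,(p[0]+.5)/11-.5+135])
def full(x): return np.array([P[0]+c*x[0],P[1]+s*x[0],x[1],.131,x[2],0])
def run(obs,name,im=None):
    obs=[(k,px(p)) for k,p in obs]
    def f(x):
        C=corners(full(x));return np.concatenate([np.array(proj('side',C[k]))-at for k,at in obs])
    S=least_squares(f,[-.01,.05,.6],loss='soft_l1');x=S.x;print('C',x[:2]*1e3,'th',np.degrees(x[2]),'res',np.round(f(x),1))
    for k,n in(((-a,0,-h),'tb'),((-a,0,h),'tt'),((a,0,-h),'cb'),((a,0,h),'ct')):
        t=x[2];print(n,np.round([x[0]*1e3+k[0]*1e3*np.cos(t)+k[2]*1e3*np.sin(t),x[1]*1e3-k[0]*1e3*np.sin(t)+k[2]*1e3*np.cos(t)],1))
    if im is not None: drawpk('side',im,full(x),(130,180,135,200),11,name)
E
python3 - <<'E'
from pf import *
run([((-a,b,h),(208,278)),((-a,b,-h),(170,350)),((-a,-b,h),(298,348)),((a,-b,-h),(440,482)),((a,-b,h),(482,408))],'G')
E
```

```text
C [-9.4137 49.648 ] th 39.813945930497646 res [-0.1 -0.1  0.6 -0.2 -1.1 -0.1  0.4  0.3 -0.   0. ]
tb [-42.4  61.6]
tt [-27.1  80. ]
cb [ 8.3 19.3]
ct [23.6 37.7]
```

```bash
python3 -m crank '[{"translation":[-2,0.5,-14],"yaw":0},{"translation":[-1,0.5,-14],"yaw":0},{"translation":[0,0,0],"yaw":0}]'; python3 cr.py; python3 -m crank '[{"translation":[5,0.6,0],"yaw":0},{"translation":[5,0.6,-1],"yaw":0}]'; python3 cr.py
```

```text
time: 27.92
ee_pos: [0.4368, 0.3884, 0.0821]
tcp_rot: [[0.973, 0.145, -0.182], [0.133, -0.988, -0.072], [-0.191, 0.046, -0.981]]
contact_force: [-0.7, -1.7, -0.7]
grip_width: -0.001
t 27.92 cradle xy [-50.1  -0. ] z 82.1 yaw 7.8 lean [-0.182 -0.072 -0.981] F [-0.7 -1.7 -0.7] g -0.001 q [-1.2   0.73  0.64  1.77 -0.55  1.03 -1.73]
time: 28.08
ee_pos: [0.4447, 0.3891, 0.0788]
tcp_rot: [[0.971, 0.145, -0.189], [0.133, -0.988, -0.075], [-0.198, 0.048, -0.979]]
contact_force: [-11.4, 0.0, 10.3]
grip_width: 0.001
t 28.08 cradle xy [-42.2  -0.4] z 78.8 yaw 7.8 lean [-0.189 -0.075 -0.979] F [-11.4   0.   10.3] g 0.001 q [-1.18  0.75  0.64  1.74 -0.55  1.05 -1.72]
```

```bash
python3 -m crank '[{"translation":[7,0.8,-4],"yaw":0},{"translation":[7,0.8,-4],"yaw":0}]'; python3 cr.py
python3 - <<'E'
from h import *
save('H_side',bot.read_camera('side'),(130,180,135,200),11)
E
```

```text
time: 28.25
ee_pos: [0.4457, 0.3909, 0.0729]
tcp_rot: [[0.963, 0.15, -0.224], [0.135, -0.988, -0.08], [-0.233, 0.047, -0.971]]
contact_force: [-22.8, -7.7, 45.6]
grip_width: 0.002
t 28.25 cradle xy [-41.    1.3] z 72.9 yaw 8.0 lean [-0.224 -0.08  -0.971] F [-22.8  -7.7  45.6] g 0.002 q [-1.16  0.77  0.62  1.72 -0.56  1.08 -1.71]
```

View pics/H_side.png

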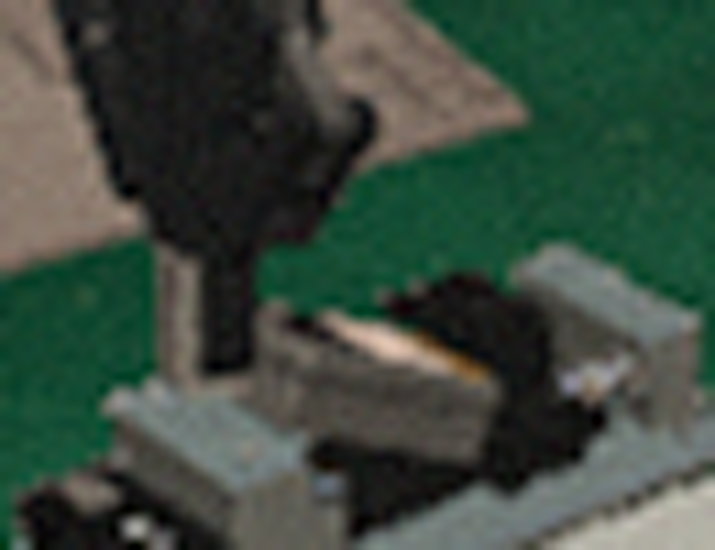

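```bash
python3 -m crank '[{"translation":[8,0.8,1],"yaw":0},{"translation":[8,0.8,0],"yaw":0}]'; python3 cr.py; python3 -m crank '[{"translation":[8,0.8,0],"yaw":0}]'; python3 cr.py
python3 - <<'E'
from h import *
save('I_side',bot.read_camera('side'),(130,180,135,200),11)
E
```

```text
time: 28.47
ee_pos: [0.4503, 0.3925, 0.0749]
tcp_rot: [[0.955, 0.154, -0.253], [0.137, -0.987, -0.085], [-0.263, 0.047, -0.964]]
contact_force: [-15.2, -2.7, 8.7]
grip_width: -0.001
t 28.47 cradle xy [-36.2   2.3] z 74.9 yaw 8.2 lean [-0.253 -0.085 -0.964] F [-15.2  -2.7   8.7] g -0.001 q [-1.14  0.79  0.62  1.68 -0.56  1.13 -1.71]
time: 28.55
ee_pos: [0.4524, 0.3929, 0.075]
tcp_rot: [[0.951, 0.157, -0.268], [0.138, -0.987, -0.088], [-0.278, 0.047, -0.959]]
contact_force: [-16.1, -2.8, 8.3]
grip_width: 0.0
t 28.55 cradle xy [-34.1   2.4] z 75.0 yaw 8.2 lean [-0.268 -0.088 -0.959] F [-16.1  -2.8   8.3] g 0.0 q [-1.13  0.8   0.61  1.67 -0.56  1.15 -1.71]
```

View pics/I_side.png

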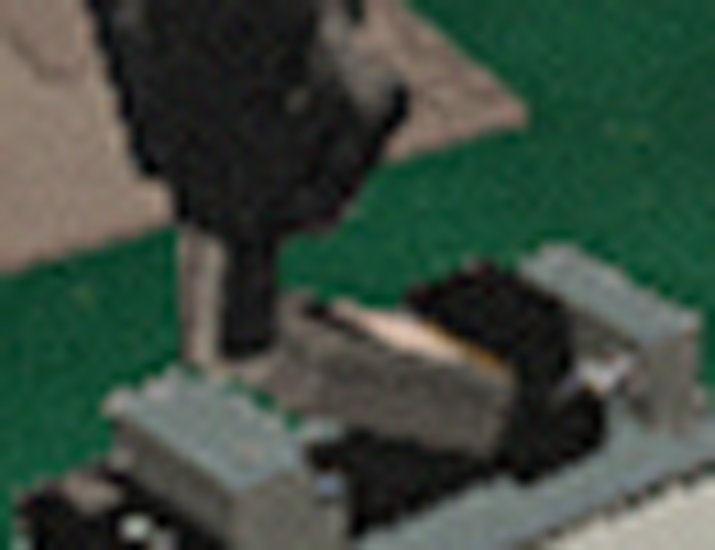

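```bash
python3 -m crank '[{"translation":[9,0,0],"yaw":0},{"translation":[9,0,0],"yaw":0}]'; python3 cr.py
python3 - <<'E'
from h import *
save('J_side',bot.read_camera('side'),(130,180,135,200),11)
E
```

```text
time: 28.77
ee_pos: [0.4573, 0.3928, 0.0751]
tcp_rot: [[0.94, 0.161, -0.301], [0.139, -0.986, -0.095], [-0.312, 0.047, -0.949]]
contact_force: [-19.4, -2.9, 11.2]
grip_width: -0.0
t 28.77 cradle xy [-29.3   1.6] z 75.1 yaw 8.4 lean [-0.301 -0.095 -0.949] F [-19.4  -2.9  11.2] g -0.0 q [-1.1   0.82  0.6   1.63 -0.56  1.2  -1.7 ]
```

View pics/J_side.png

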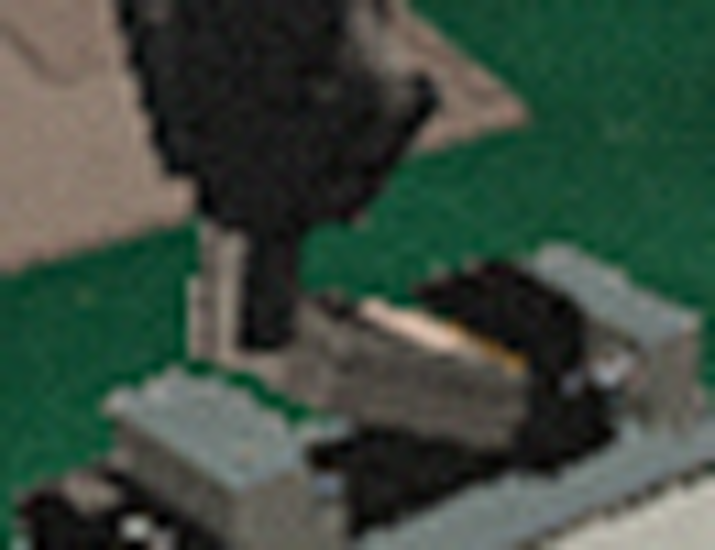

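```bash
python3 -m crank '[{"translation":[7,0.3,-5],"yaw":0},{"translation":[6,0.3,-6],"yaw":0}]'; python3 cr.py
python3 - <<'E'
from h import *
save('K_side',bot.read_camera('side'),(130,180,135,200),11)
E
```

```text
time: 28.98
ee_pos: [0.4525, 0.3927, 0.0662]
tcp_rot: [[0.923, 0.167, -0.345], [0.14, -0.985, -0.103], [-0.357, 0.047, -0.933]]
contact_force: [-23.0, -5.9, 11.9]
grip_width: -0.005
t 28.98 cradle xy [-34.    2.2] z 66.2 yaw 8.6 lean [-0.345 -0.103 -0.933] F [-23.   -5.9  11.9] g -0.005 q [-1.08  0.84  0.59  1.61 -0.57  1.24 -1.69]
```

View pics/K_side.png

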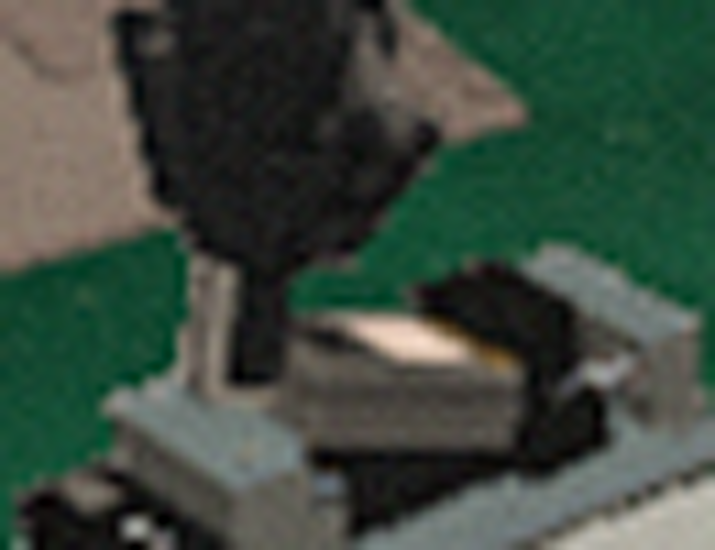

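```bash
python3 -m crank '[{"translation":[-5,-0.6,0],"yaw":0},{"translation":[-3,-0.6,2],"yaw":0},{"translation":[0,0,12],"yaw":0},{"translation":[0,0,6],"yaw":0}]'; python3 cr.py
python3 - <<'E'
from h import *
save('L_side',bot.read_camera('side'),(130,180,135,200),11)
E
```

```text
time: 29.37
ee_pos: [0.4446, 0.3907, 0.0849]
tcp_rot: [[0.922, 0.167, -0.349], [0.138, -0.985, -0.105], [-0.361, 0.049, -0.931]]
contact_force: [-0.4, 1.3, 0.5]
grip_width: 0.003
t 29.37 cradle xy [-42.1   1.2] z 84.9 yaw 8.5 lean [-0.349 -0.105 -0.931] F [-0.4  1.3  0.5] g 0.003 q [-1.1   0.81  0.6   1.62 -0.55  1.26 -1.7 ]
```

View pics/L_side.png

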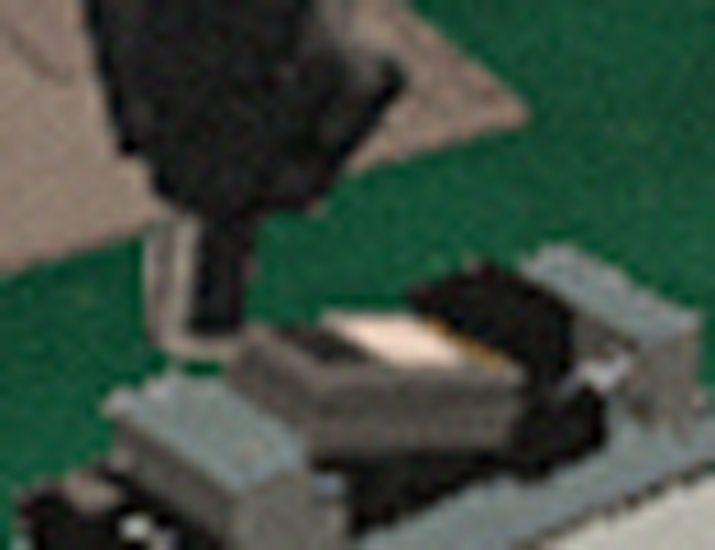

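```bash
python3 -m crank '[{"translation":[9,0.6,2],"yaw":0},{"translation":[9,0.6,0],"yaw":0},{"translation":[0,0,0],"yaw":0},{"translation":[0,0,-5],"yaw":0}]'; python3 cr.py; python3 -m crank '[{"translation":[0,0,-6],"yaw":0},{"translation":[0,0,-6],"yaw":0}]'; python3 cr.py
python3 - <<'E'
from h import *
save('M_side',bot.read_camera('side'),(130,180,135,200),11)
E
```

```text
time: 29.75
ee_pos: [0.4688, 0.3927, 0.0854]
tcp_rot: [[0.925, 0.165, -0.342], [0.138, -0.985, -0.101], [-0.353, 0.046, -0.934]]
contact_force: [0.2, -0.8, -0.7]
grip_width: 0.0
t 29.75 cradle xy [-17.9   0. ] z 85.4 yaw 8.5 lean [-0.342 -0.101 -0.934] F [ 0.2 -0.8 -0.7] g 0.0 q [-1.07  0.83  0.6   1.57 -0.55  1.28 -1.69]
time: 29.92
ee_pos: [0.4688, 0.3923, 0.0734]
tcp_rot: [[0.924, 0.164, -0.344], [0.138, -0.985, -0.101], [-0.356, 0.046, -0.933]]
contact_force: [-7.3, -2.1, 20.0]
grip_width: 0.003
t 29.92 cradle xy [-17.9  -0.4] z 73.4 yaw 8.5 lean [-0.344 -0.101 -0.933] F [-7.3 -2.1 20. ] g 0.003 q [-1.06  0.85  0.59  1.57 -0.56  1.26 -1.69]
```

View pics/M_side.png

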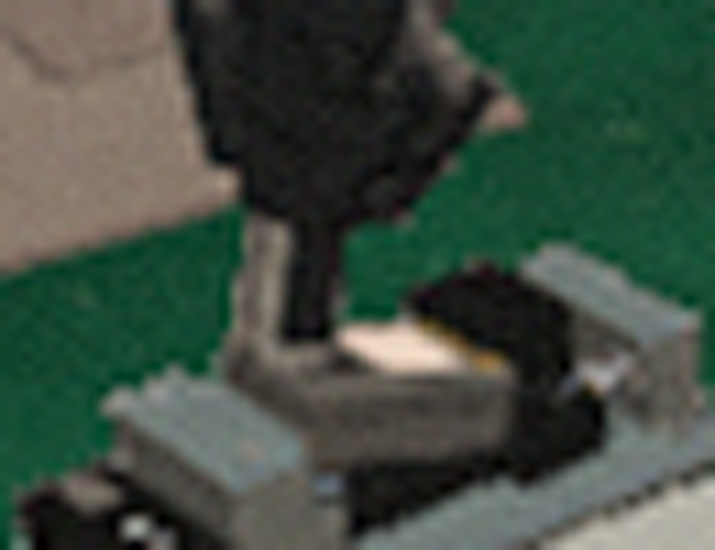

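```bash
python3 -m crank '[{"translation":[0,0,-7],"yaw":0},{"translation":[0,0,-7],"yaw":0}]'; python3 cr.py; python3 -m crank '[{"translation":[0,0,-7],"yaw":0}]'; python3 cr.py
python3 - <<'E'
from h import *
save('N_side',bot.read_camera('side'),(130,180,135,200),11)
E
```

```text
time: 30.13
ee_pos: [0.466, 0.3921, 0.0622]
tcp_rot: [[0.921, 0.166, -0.353], [0.138, -0.985, -0.102], [-0.365, 0.045, -0.93]]
contact_force: [-3.3, -2.0, 18.5]
grip_width: -0.0
t 30.13 cradle xy [-20.7  -0.2] z 62.2 yaw 8.5 lean [-0.353 -0.102 -0.93 ] F [-3.3 -2.  18.5] g -0.0 q [-1.06  0.87  0.58  1.57 -0.57  1.25 -1.68]
time: 30.22
ee_pos: [0.4657, 0.3922, 0.0589]
tcp_rot: [[0.919, 0.166, -0.357], [0.139, -0.985, -0.101], [-0.369, 0.043, -0.929]]
contact_force: [-0.5, -4.2, 55.8]
grip_width: -0.001
t 30.22 cradle xy [-21.  -0.] z 58.9 yaw 8.6 lean [-0.357 -0.101 -0.929] F [-0.5 -4.2 55.8] g -0.001 q [-1.06  0.87  0.58  1.57 -0.57  1.25 -1.68]
```

View pics/N_side.png

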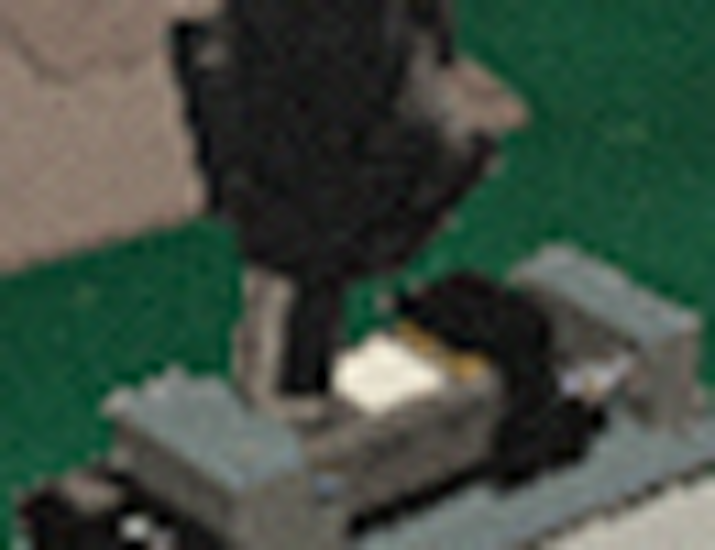

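```bash
python3 -m crank '[{"translation":[0,0,10],"yaw":0},{"translation":[0,0,25],"yaw":0},{"translation":[-10,0,35],"yaw":0},{"translation":[-35,-5,10],"yaw":0},{"translation":[-35,-5,0],"yaw":0}]'; python3 -m crank '[{"translation":[-20,-30,10],"yaw":0},{"translation":[0,-35,0],"yaw":0},{"translation":[0,-35,0],"yaw":0},{"translation":[0,-35,0],"yaw":0},{"translation":[0,0,0],"yaw":0}]'; python3 cr.py
python3 - <<'E'
from h import *
save('O_side',bot.read_camera('side'),(130,180,125,200),10)
save('O_top',bot.read_camera('top'),(185,255,125,190),9)
save('O_full',bot.read_camera('top'),None,1.5)
E
```

```text
time: 30.68
ee_pos: [0.3889, 0.3793, 0.139]
tcp_rot: [[0.921, 0.16, -0.356], [0.132, -0.986, -0.102], [-0.368, 0.047, -0.929]]
contact_force: [-0.5, 0.1, -0.0]
grip_width: 0.001
time: 31.1
ee_pos: [0.356, 0.2422, 0.1476]
tcp_rot: [[0.915, 0.175, -0.363], [0.146, -0.984, -0.105], [-0.375, 0.043, -0.926]]
contact_force: [0.7, -0.9, -0.1]
grip_width: -0.004
t 31.1 cradle xy [-149.3 -134.4] z 147.6 yaw 9.1 lean [-0.363 -0.105 -0.926] F [ 0.7 -0.9 -0.1] g -0.004 q [-1.13  0.51  0.69  2.   -0.41  1.17 -1.6 ]
```

View pics/O_side.png

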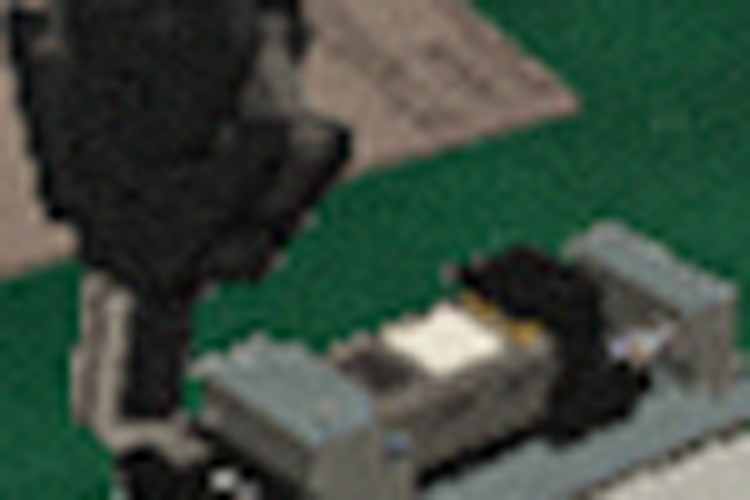

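View pics/O_top.png

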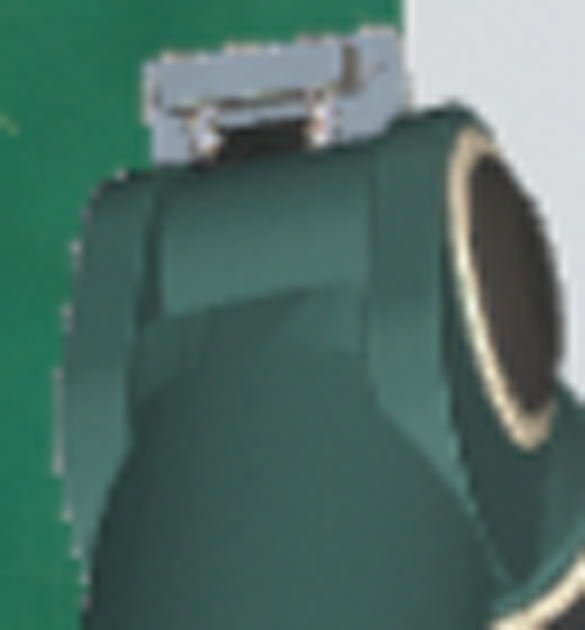

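View pics/O_full.png

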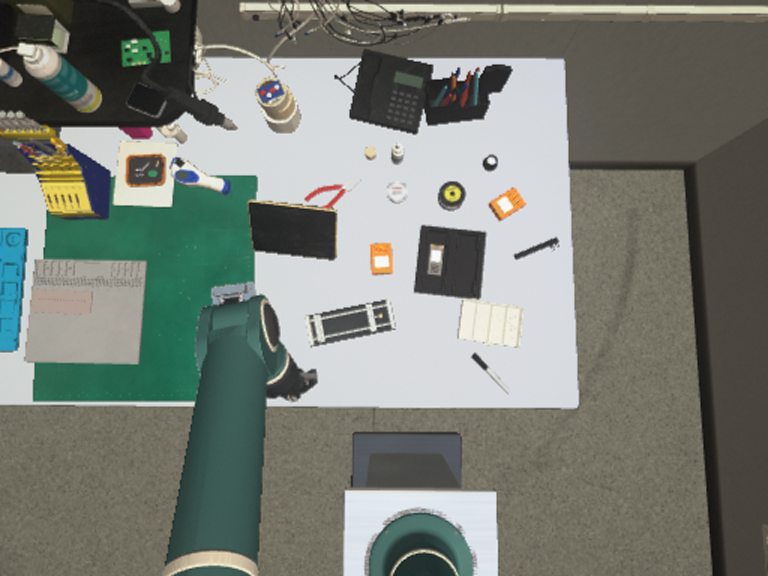

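```bash
python3 -m crank '[{"translation":[10,-35,10],"yaw":0},{"translation":[10,-35,10],"yaw":0},{"translation":[10,-35,10],"yaw":0},{"translation":[10,-35,10],"yaw":0},{"translation":[10,-35,10],"yaw":0}]'; python3 -m crank '[{"translation":[5,-35,10],"yaw":0},{"translation":[5,-35,10],"yaw":0},{"translation":[0,-35,10],"yaw":0},{"translation":[0,-35,0],"yaw":0},{"translation":[0,0,0],"yaw":0}]'
python3 - <<'E'
from h import *
import wire
im=bot.read_camera('side');save('P_side',im,(130,185,130,205),10)
it=bot.read_camera('top');save('P_top',it,(180,260,130,185),8)
for c in('side','top'):
    for n in('wide_pack','wide_pack_contacts','contact_face','hood_edge','lip_edge'): print(c,n,[(np.round(q['at'],1),round(q['confidence'],2)) for q in bot.spot_point(c,n)[:4]])
from pk import drawpk
from cr import P
v=[P[0],P[1],.034,.131,0,0]
drawpk('side',im,v,(130,185,130,205),10,'P2_side');drawpk('top',it,v,(180,260,130,185),8,'P2_top')
E
```

```text
time: 31.67
ee_pos: [0.4063, 0.0827, 0.1955]
tcp_rot: [[0.909, 0.21, -0.36], [0.181, -0.977, -0.113], [-0.376, 0.038, -0.926]]
contact_force: [0.1, 0.1, -0.5]
grip_width: -0.001
time: 32.08
ee_pos: [0.4231, -0.0644, 0.2286]
tcp_rot: [[0.911, 0.215, -0.352], [0.184, -0.976, -0.12], [-0.369, 0.044, -0.928]]
contact_force: [0.2, -0.3, -0.5]
grip_width: 0.0
side wide_pack [(array([207.2, 269. ]), 0.78), (array([172.4, 168.9]), 0.75), (array([243.9, 382.7]), 0.56)]
side wide_pack_contacts [(array([238.2, 366.6]), 0.9), (array([163.4, 175.6]), 0.73), (array([210.7, 260.4]), 0.64)]
side contact_face [(array([162.6, 177.7]), 0.53)]
side hood_edge [(array([159.3, 173.8]), 0.67)]
side lip_edge [(array([164.7, 157.3]), 0.76), (array([303.3, 240.5]), 0.44)]
top wide_pack [(array([217.1, 156.3]), 0.68)]
top wide_pack_contacts [(array([143.1, 331.1]), 0.79), (array([207.7, 154.7]), 0.72), (array([169.2, 359.6]), 0.72), (array([182.9, 253. ]), 0.5)]
top contact_face [(array([207.5, 153.5]), 0.72)]
top hood_edge [(array([209.5, 154.3]), 0.7)]
top lip_edge [(array([227.8, 151.1]), 0.74)]
```

View pics/P2_side.png

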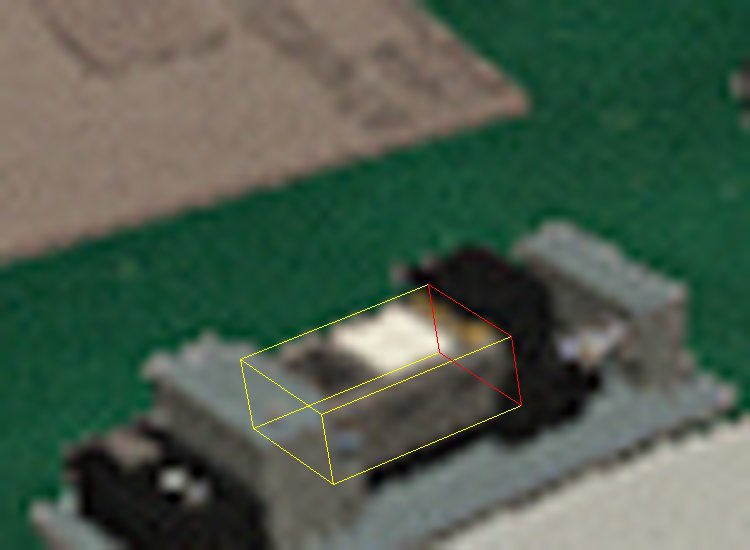

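View pics/P2_top.png

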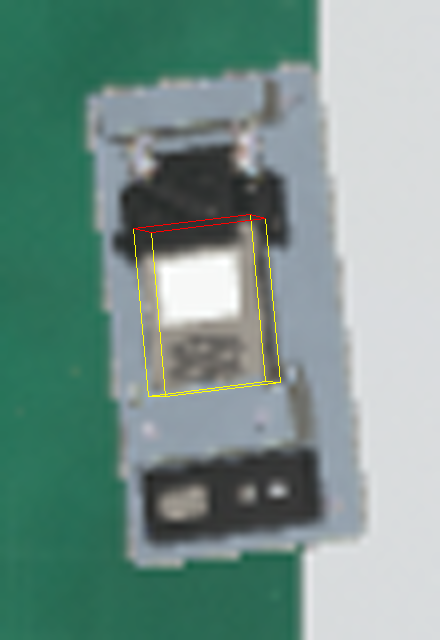

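View pics/P_side.png

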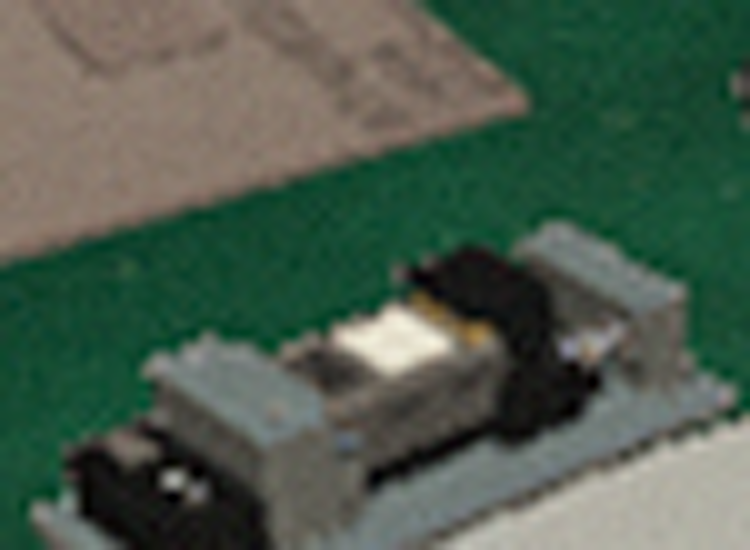

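Run:
```python
from h import *
from cr import P,c,s,loc
it=bot.read_camera('top');isd=bot.read_camera('side')
def cen(im,box,thr):
    r0,r1,c0,c1=box;m=np.zeros(im.shape[:2]);sub=im[r0:r1,c0:c1].astype(float).min(2);w=np.clip(sub-thr,0,60);y,x=np.mgrid[r0:r1,c0:c1];return (w*y).sum()/w.sum(),(w*x).sum()/w.sum()
a=cen(it,(208,225,146,162),185);b=cen(isd,(155,172,162,178),165)
print('label top',a,loc(back('top',a,.046)),'side',b,loc(back('side',b,.046)))
# reference label centre in pack frame via narrow pack? use tray picture of first script
t=cv2.imread('pics/top0.png')[:,:,::-1]
t=cv2.resize(t,(512,384),interpolation=cv2.INTER_AREA)
d=cen(t,(165,182,302,320),185);q=back('top',d,.028)
yw=-.1;pc=np.array([.6277,-.0995]);dd=q[:2]-pc
print('label in pack frame',d,np.round(1e3*np.array([np.cos(yw)*dd[0]+np.sin(yw)*dd[1],-np.sin(yw)*dd[0]+np.cos(yw)*dd[1]]),1))
t=cv2.imread('pics/side0.png')[:,:,::-1];t=cv2.resize(t,(512,384),interpolation=cv2.INTER_AREA)
d=cen(t,(228,245,305,328),165);q=back('side',d,.028);dd=q[:2]-pc
print('side',d,np.round(1e3*np.array([np.cos(yw)*dd[0]+np.sin(yw)*dd[1],-np.sin(yw)*dd[0]+np.cos(yw)*dd[1]]),1))
```

```text
label top (np.float64(215.61547507055502), np.float64(154.4181561618062)) [ 6.23960866 -0.48392233] side (np.float64(163.60629921259843), np.float64(169.11496062992126)) [ 6.54795933 -0.51690689]
label in pack frame (np.float64(172.5153650972653), np.float64(310.50606146038905)) [ 8.  -0.1]
side (np.float64(234.29212628375808), np.float64(315.2658805629517)) [8.4 0.3]
```

Run:
```python
from h import *
a=cv2.imread('pics/top0.png');b=cv2.resize(bot.read_camera('top')[:,:,::-1],None,fx=1.5,fy=1.5,interpolation=cv2.INTER_CUBIC)
d=cv2.absdiff(a,b).max(2)
# changes in the region of bystanders: jar, reel, brush, marker, narrow pack
for n,(x0,x1,y0,y1) in dict(jar=(380,415,175,210),reel=(435,470,175,215),brush=(505,565,230,265),marker=(465,515,345,400),narrow=(425,448,235,285)).items(): print(n,(d[y0:y1,x0:x1]>60).sum())
o=bot.get_obs();print(o['time'],np.abs(o['dq']).max())
bot.job_done()
```

```text
jar 0
reel 0
brush 6
marker 880
narrow 287
32.8333 0.0021843944305010763
the job is handed in; nothing more can be done
```

The wide pack is on charge in the cradle and the job is handed in at about 33 s of the 61 s allowed. It lies label side up, flat on the deck, with its tail under the lip and its contacts under the block's hood.

**How it went**
- I lifted the wide pack from the right-hand pocket by its two ends and laid it on the open spot. The orange look-alikes were left alone.
- I took it again by its sides and tilted it to about 35–40° by pressing its underside near the tail on the cradle's fixed end.
- I slid it over the lip and under the hood.
- Pressing the block back with the pack held in the grip failed twice. The first time the fingers slipped; the second time the pack jammed on the deck.
- I then let the pack rest on the lip and pushed its tail with closed fingers until it cleared the lip. After pressing the tail down, the spring carried the pack home.

**Last checks**
- Both cameras show the pack level and aligned. The label position puts it at cradle x ≈ -1.7 mm, y ≈ -0.5 mm. That is within my roughly 2 mm uncertainty of fully against the fixed end.
- I had no direct reading of the block's travel.
- Comparing the final top picture with the first showed no change at the jar and reel, and 6 pixels at the brush.
- That same comparison showed differences at the marker and the narrow pack. I put this down to the arm being in view, and did not check it further. Both looked unmoved in a picture taken about 2 s earlier, after my last contact with the cradle.
- The tool ended tilted about 21°, a lean that built up over the moves. The highest force I saw was about 56 N, when the fingers pressed the pack onto the deck.

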